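# Empty and scrub the used-bottle tub

## Task

Collect the used square bottles lying on the bench into the white tub, then take the tub by its handle, tip everything in it into the grey waste bin and stand the empty tub back upright on the black mat. Then scrub the inside of the standing tub with the long brush, three full strokes, the brush's tip going each time right down to the floor and back up to near the rim, and stand the brush back in its holder. Leave the amber jar, the tall bottle and the clear cup where they are.

Things in the scene. Friction and masses are not known exactly. Their poses are not given: they have to be found in the camera images.
- tub_floor (a point): Pouring tub: loose white plastic, about 220 g, 70 mm tall, 4 mm walls, on the rubber mat. Point: centre of its inner floor, 4 mm above its underside. Axes: x towards the handle, y across, z up. Inside floor 90 (x) x 124 mm (y); upright back wall at x = 45 to 49 mm and side walls at y = 62 to 66 mm either side; the -x end is a slope 40 degrees above level, from the floor's edge at x = -45 mm up to the lip.
- tub_lip (a point): Middle of the tub's pouring lip, the upper edge of its sloping end: 130 mm from tub_floor along the tub's -x and 66 mm above it; the lip is 132 mm wide. Bottles slide out over it when the tub is tipped lip down by some 80 degrees or more; tipping further or shaking a little helps. Axes as the tub.
- tub_handle (a point): Centre of the tub's handle: a straight solid stub 20 mm wide (tub y), 26 mm high, 61 mm long, level, sticking out from the back wall along tub x. It is 84 mm from tub_floor along tub x and 53 mm above it; the handle's top is 13 mm higher; 35 mm to the back wall, 26 mm to the free end. Pinch it across its 20 mm width, firmly (about 100 N). Axes as the tub.
- mat_top (a point): Black rubber mat, fixed, 250 x 170 x 3 mm: the tub's place. Centre of its upper face.
- bin_floor (a point): Waste bin, grey plastic, fixed on the bench, with a flared hopper mouth. This point is the centre of its inner floor, 6 mm above the bench. Inside 190 mm (its x) by 200 mm (its y) up to 65 mm above the bench, then the walls flare out to a mouth of 250 by 260 mm at the rim, 110 mm above the bench. Walls 5 mm.
- holder_floor (a point): Brush holder: white ceramic round cup, fixed, 74 mm across outside, 66 mm inside, rim 60 mm above the bench. This point is the centre of its inner floor, 5 mm above the bench.
- brush_tip (a point): Long washing brush, 70 g, standing upright in the holder at the start: this point is the middle of the flat lower end of its bristle head. The head (stiff, white) is 44 mm across and 70 mm long, then a thin steel stem, then a round black handle 18 mm across from 135 to 230 mm above this point. z runs from the tip up to the handle.
- brush_grip (a point): Point on the axis of the brush's black handle to grip, 190 mm above brush_tip (40 mm below the handle's end).
- b1_c (a point): Empty square reagent bottle, 25 g, at the start lying on the bench; absent in some starts. 32 x 32 mm across, 70 mm long with its round 22 mm cap (18 mm long). This point is its centre (16 mm above what it lies on). Its x axis is the bottle's length (towards the cap), y and z run across its flat sides.
- b2_c (a point): Empty square reagent bottle, 25 g, at the start lying on the bench; absent in some starts. 32 x 32 mm across, 70 mm long with its round 22 mm cap (18 mm long). This point is its centre (16 mm above what it lies on). Its x axis is the bottle's length (towards the cap), y and z run across its flat sides.
- b3_c (a point): Empty square reagent bottle, 25 g, at the start lying on the bench; absent in some starts. 32 x 32 mm across, 70 mm long with its round 22 mm cap (18 mm long). This point is its centre (16 mm above what it lies on). Its x axis is the bottle's length (towards the cap), y and z run across its flat sides.
- b4_c (a point): Empty square reagent bottle, 25 g, at the start lying in the tub, with its length along the tub's x; absent in some starts. 32 x 32 mm across, 70 mm long with its round 22 mm cap (18 mm long). This point is its centre (16 mm above what it lies on). Its x axis is the bottle's length (towards the cap), y and z run across its flat sides.
- b5_c (a point): Empty square reagent bottle, 25 g, at the start lying in the tub, with its length along the tub's x; absent in some starts. 32 x 32 mm across, 70 mm long with its round 22 mm cap (18 mm long). This point is its centre (16 mm above what it lies on). Its x axis is the bottle's length (towards the cap), y and z run across its flat sides.
- b6_c (a point): Empty square reagent bottle, 25 g, at the start lying in the tub, with its length along the tub's x; absent in some starts. 32 x 32 mm across, 70 mm long with its round 22 mm cap (18 mm long). This point is its centre (16 mm above what it lies on). Its x axis is the bottle's length (towards the cap), y and z run across its flat sides.
- jar: Bystander, not part of the job: amber glass jar, 64 mm across, 85 mm tall. Origin under its centre.
- washbottle: Bystander, not part of the job: white plastic bottle, 60 mm across, 150 mm tall. Origin under its centre.
- beaker: Bystander, not part of the job: clear open cup, 66 mm across, 80 mm tall. Origin under its centre.
Mind the look-alikes: they are no part of the job. Leave any blue or yellow look-alike of the part that bears holder_floor alone.

How it is judged:
By the outcome, as a careful person would: the job done as asked, in the order asked, and still so for the second after the job is handed in, with the robot touching nothing.
Of b1, b2, b3 only 2 to 3 are there at a start; the rules pass over those that are not, and their reading is None.
Of b4, b5, b6 only 1 to 3 are there at a start; the rules pass over those that are not, and their reading is None.
At some moment in a run one of b1, b2, b3, tub may be knocked a few centimetres aside while the robot is not near it.
It also fails if it takes over 210 s, if anything falls off the work surface, if the arm or the gripper's body presses on something with over 40 N, if the wrist force passes 120 N, or if a joint passes its speed limit or range.

## Robot

A 6-joint arm with a two-finger parallel gripper is mounted at the origin on the work surface. World frame = base frame: x ahead of the robot, y to its left, z up, the work surface at z = 0. Lengths are in m, angles in rad, forces in N, time in s.
With the tool pointing down it reaches from about 0.225 to 0.875 m from the base axis. Payload 3.4 kg.
Tool frame: the origin (TCP) lies at the very end of the fingers, on their centre line; the grasp point (between the pads) lies 19 mm behind it; x points along the fingers, z is the direction in which the jaws open and shut, and the axes are right-handed (so a half turn about x gives the same grasp; the last joint's range is limited). The gripper opens to 85 mm and grips with 20 to 120 N. Pads are 22 mm wide; open, the fingers measure 114 mm over their backs; the gripper's body (76 mm by 85 mm) begins 54 mm behind the grasp point. The pads swing forward as they close: fully open they stand 13 mm farther back than shut.
Start: joints at [1.118, 0.276, 1.505, -0, 1.361, -0.121], TCP at [0.187, 0.544, 0.231] pointing down, gripper open.
Joint ranges: [-2.89, 2.89], [-0.75, 2.08], [0.22, 2.7], [-1.18, 4.32], [0.11, 2.71], [-2.7, 2.7]. Speed limits (rad/s): [2.57, 2.57, 3.14, 3.14, 3.14, 3.14].

## Interface

Orientations are given as [roll, pitch, yaw] about the fixed x, y, z axes, in that order (R = Rz(yaw) Ry(pitch) Rx(roll)).
In Python, from bench import read_state, capture, sign_off gives the robot as it stands. The module is installed in compiled form; this text tells all that it offers.
- The arm moves only by the shell command python3 -m handwheel 'ROWS' [FORCE]. ROWS is JSON, a list of rows, each an object of numbers: "dx", "dy", "dz": the shift along the tool's x, y, z in cm; "wx", "wy", "wz": the turn, a rotation vector about the tool's x, y, z in degrees; "fingers": the finger opening in cm, from 0 to 8.54. In form: [{"dx": .., "dy": .., "dz": .., "wx": .., "wy": .., "wz": .., "fingers": ..}, ...]. A call has 1 to 8 rows; each row is the pose to reach, as a shift and turn from the pose commanded when the call began, along the tool's axes at that moment; what a row does not reach only later rows make up. A row lasts 1/8 s, in which the tool goes at most 62.5 mm and 10.7 degrees, less where a joint would pass 70% of its speed; a pose out of reach is approached as far as the arm can. A call with a gripper value outside its range is refused whole. The fingers move at their own pace and stop on an object; FORCE is the grip in N (left out, the last holds). Time passes only in rows, so rows that repeat a pose let the fingers close. It gives the time, the measured TCP pose, the force and the opening at its end, in the units of the state.
- read_state(): the state, without advancing time (a new reading comes with each control period).
- capture(name): name is "scene" or "top" or "wrist"; returns a dict with "pixels" (420x560x3 uint8, red, green, blue), "depth" (420x560 float32, m along the optical axis (not along the pixel's ray), 0 where there is no reading), "fov_y" (degrees; the focal length in pixels is half the picture's height over the tangent of half this angle, whatever the lens; pixels are square), "cx", "cy" (the principal point, pixels), "world_from_camera" (4x4, takes a point from camera to world coordinates). Camera axes: x right, y up, looking along -z (the intrinsics and any distortion apply to the point x, -y, -z); pixel columns grow to the right and rows downward; lengths in m; the calibration is good to about 2 mm. A picture is of the moment at which its call begins.
- sign_off(): hands the job in, once; it reports no verdict.
The state is a dict: "time_s": time; "joints": joint angles; "dq": joint speeds; "joint_torque": joint torques, N m; "eef_pos": TCP position; "eef_rot": TCP orientation; "contact_force": force on the tool from outside, world axes, zero at the start; "torque": the same for the moment, N m; "finger_gap": finger opening in m.
Only numpy, scipy, OpenCV 4.12 (cv2) and the standard library are available. Lean on these libraries where they do the work, as an engineer would, in place of code of your own. Each camera call takes 0.05 s, during which the arm holds its last target. There are 200 camera calls.

## Working session

There is one attempt and no reset: what is moved stays moved. The work goes in short steps, Python scripts to look and compute and a shell command to move; the robot and the scene stay as the last step left them, time stands still between calls to the robot, and variables do not carry over. Pictures are saved under pics/ and viewed, about 12 in all and at most 16, crops included, and the job is handed in when it is done.

```bash
mkdir -p pics
cat > h.py <<'E'
import numpy as np, cv2
from bench import read_state, capture
def snap(n,f=None):
    c=capture(n)
    if f: cv2.imwrite('pics/'+f,cv2.cvtColor(c['pixels'],cv2.COLOR_RGB2BGR))
    return c
def foc(c): return c['pixels'].shape[0]/2/np.tan(np.radians(c['fov_y']/2))
def ray(c,u,v):
    T=np.array(c['world_from_camera']);f=foc(c)
    d=T[:3,:3]@np.array([(u-c['cx'])/f,-(v-c['cy'])/f,-1.]);return T[:3,3],d
def onplane(c,u,v,z):
    o,d=ray(c,u,v);return o+d*(z-o[2])/d[2]
def cloud(c):
    T=np.array(c['world_from_camera']);f=foc(c);D=c['depth']
    v,u=np.mgrid[:D.shape[0],:D.shape[1]]
    P=np.stack([(u-c['cx'])/f*D,-(v-c['cy'])/f*D,-D],-1)
    W=P@T[:3,:3].T+T[:3,3];W[D==0]=np.nan;return W
E
python3 - <<'E'
from h import *
print(read_state())
for n in('scene','top','wrist'):
    c=snap(n,n+'0.png');print(n,[ (k,v) for k,v in c.items() if k not in('pixels','depth')])
a=cv2.imread('pics/top0.png')
E
```

```text
{'time_s': 0.0, 'joints': array([ 1.11801194e+00,  2.76626989e-01,  1.50614242e+00, -2.99401417e-05,
        1.36070425e+00, -1.20974497e-01]), 'dq': array([ 0.00032657, -0.00012859,  0.00068377, -0.00074704,  0.00082432,
       -0.00127755]), 'joint_torque': array([-1.44669881e-03, -4.16778731e+01, -2.45805341e+01, -3.15478874e-04,
        1.07748335e-02,  7.08130344e-06]), 'eef_pos': array([0.18707535, 0.54315267, 0.23041777]), 'eef_rot': array([ 3.03617777,  1.5689151 , -2.00801483]), 'contact_force': array([-0.42309225, -0.20780044,  0.60214226]), 'torque': array([-0.04699433, -0.01578434,  0.04028397]), 'finger_gap': 0.08535493263391096}
scene [('fov_y', 46.27835433621), ('cx', 286.4680831987916), ('cy', 217.30102517300975), ('world_from_camera', array([[ 0.83344636, -0.45817973,  0.30893121,  1.01064526],
       [ 0.55256554,  0.68471914, -0.47521682, -0.55317869],
       [ 0.00620361,  0.56677247,  0.82385101,  1.19532005],
       [ 0.        ,  0.        ,  0.        ,  1.        ]]))]
top [('fov_y', 49.93799912892511), ('cx', 271.3171259323366), ('cy', 213.6058983728483), ('world_from_camera', array([[-4.15799468e-03,  9.92412050e-01, -1.22886267e-01,
         4.59519454e-01],
       [-9.99300878e-01,  4.42243226e-04,  3.73839596e-02,
         8.15008764e-02],
       [ 3.71546376e-02,  1.22955797e-01,  9.91716393e-01,
         1.12658730e+00],
       [ 0.00000000e+00,  0.00000000e+00,  0.00000000e+00,
         1.00000000e+00]]))]
wrist [('fov_y', 61.78169180544586), ('cx', 285.3962208056694), ('cy', 212.40392169025773), ('world_from_camera', array([[ 0.32550935, -0.90765563, -0.26496213,  0.11887986],
       [ 0.9455381 ,  0.31212107,  0.09240207,  0.56683529],
       [-0.00116899, -0.28060952,  0.9598213 ,  0.37258543],
       [ 0.        ,  0.        ,  0.        ,  1.        ]]))]
```

View pics/scene0.png

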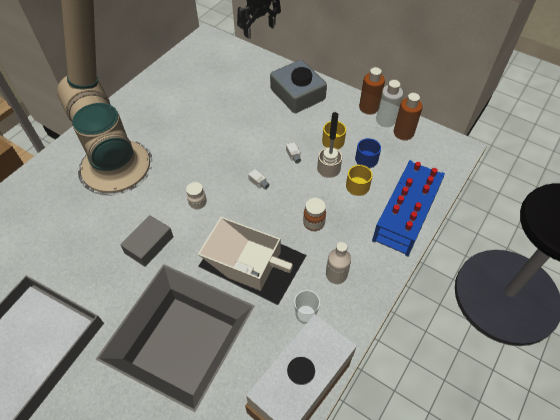

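View pics/top0.png

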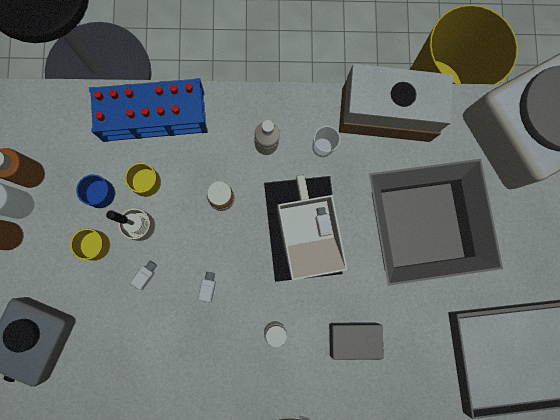

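The scene view shows the tub at about (245,255) on the mat with its handle towards +x, and the bin at (175,335). The bench bottles are at (293,152) and (258,178), and the brush stands in the white holder at (330,155). The top view shows those bottles at (144,275) and (207,287), one bottle in the tub at (324,222), the holder at (135,223), and a small look-alike vial at (275,334).

```bash
cat >> h.py <<'E'
def box(c,u0,u1,v0,v1,zmin,zmax):
    W=cloud(c)[v0:v1,u0:u1].reshape(-1,3);W=W[(W[:,2]>zmin)&(W[:,2]<zmax)];return W
def rect(P):
    (x,y),(w,h),a=cv2.minAreaRect((P[:,:2]*1000).astype(np.float32));return np.round([x,y,w,h,a],1)
def bottle(P):  # centre by rect, axis by PCA, cap end = narrower
    r=rect(P);q=P[:,:2]*1000-r[:2];w,v=np.linalg.eigh(np.cov(q.T));a=v[:,1]
    s=q@a;t=q@v[:,0];wp=np.ptp(t[s>20]) if (s>20).any() else 0;wm=np.ptp(t[s<-20]) if (s<-20).any() else 0
    return r,np.round(np.degrees(np.arctan2(a[1],a[0])),1),round(wp),round(wm),np.round(1000*np.percentile(P[:,2],[50,95]),1),len(P)
E
python3 - <<'E'
from h import *
c=snap('top');W=cloud(c)
print('bench z',np.nanmedian(W[300:320,220:250,2]))
for b in((125,165,255,295),(192,222,265,308)):
    print(bottle(box(c,*b,0.008,0.06)))
P=box(c,312,340,200,240,0.02,0.06);print('tubbottle',bottle(P))
for n,b,z in(('tub',(262,355,170,290),(0.058,0.09)),('handle',(290,314,170,198),(.055,.09)),('bin',(360,510,150,295),(.1,.13)),('holder',(115,155,203,245),(.05,.07)),('brush',(100,140,205,240),(.1,.3)),('mat',(262,335,175,285),(-.01,.01))):
    P=box(c,*b,*z);
    if n=='mat':
        pass
    print(n,rect(P),np.round(np.percentile(P,[2,98],axis=0)*1000),np.round(np.median(P[:,2])*1000,1))
# mat by colour
m=(c['pixels'].max(2)<40);m2=np.zeros_like(m);m2[170:290,255:350]=1;k=m&m2
P=W[k];print('mat',rect(P[np.isfinite(P[:,0])&(P[:,2]<.012)]),np.median(P[:,2]))
# brush axis
P=box(c,100,140,205,240,.13,.3);
for z in np.arange(.05,.28,.02):
    Q=box(c,95,150,200,245,z,z+.02)
    if len(Q):print(round(z,2),np.round(Q.mean(0)*1000),len(Q))
s=snap('scene')
for z in np.arange(.03,.28,.02):
    Q=box(s,315,345,108,178,z,z+.02)
    if len(Q):print('s',round(z,2),np.round(Q.mean(0)*1000),np.round(np.ptp(Q,axis=0)*1000),len(Q))
im=cv2.imread('pics/top0.png')[165:300,80:360];cv2.imwrite('pics/c1.png',cv2.resize(im,None,fx=2.8,fy=2.8,interpolation=cv2.INTER_CUBIC))
E
```

```text
bench z -0.0007021861563805132
(array([449. , 346.4,  31.9,  70.3,  53.7]), np.float64(145.4), 31, 22, array([30., 34.]), 402)
(array([420.1, 195. ,  32.3,  69.7,  77.9]), np.float64(168.7), 32, 21, array([30.1, 34.1]), 374)
tubbottle (array([578. , -89.2, 103.1,  43.9,  10.8]), np.float64(-166.9), 38, 43, array([37.2, 52.8]), 502)
tub [565.6 -49.  241.9 132.6  10.1] [[ 442. -129.   58.]
 [ 677.   21.   76.]] 70.4
handle [656.6 -32.5  57.1  20.5  10.8] [[630. -44.  58.]
 [683. -20.  77.]] 71.9
bin [ 580.9 -369.9  272.   344.9    8. ] [[ 430. -479.  100.]
 [ 710. -191.  113.]] 107.3
holder [568.5 363.7  70.7  72.5  71.1] [[534. 329.  51.]
 [604. 400.  69.]] 58.6
brush [568.4 365.2  16.9  18.1  18.1] [[560. 357. 106.]
 [576. 371. 236.]] 207.5
mat [561.7 -29.4 184.7 276.9  89.8] [[ 426. -114.   -4.]
 [ 696.   62.    9.]] 2.4
mat [563.4 -38.4 247.8 166.8   5.9] nan
0.05 [567. 379.  58.] 294
0.07 [568. 363.  75.] 239
0.09 [569. 362. 101.] 11
0.11 [568. 361. 118.] 9
0.13 [565. 361. 145.] 8
0.15 [567. 359. 160.] 27
0.17 [567. 360. 181.] 26
0.19 [566. 359. 201.] 26
0.21 [567. 359. 221.] 29
0.23 [569. 365. 234.] 64
s 0.03 [551. 411.  41.] [119. 187.  20.] 282
s 0.05 [555. 398.  58.] [123. 189.  20.] 298
s 0.07 [571. 363.  76.] [44. 47. 19.] 129
s 0.09 [571. 362. 101.] [ 9.  7. 17.] 13
s 0.11 [571. 363. 121.] [11. 12. 18.] 18
s 0.13 [572. 361. 143.] [14.  8. 18.] 16
s 0.15 [572. 361. 160.] [16. 10. 19.] 29
s 0.17 [573. 360. 180.] [17. 16. 18.] 31
s 0.19 [572. 360. 200.] [16. 20. 19.] 31
s 0.21 [572. 360. 220.] [15. 14. 19.] 35
s 0.23 [571. 364. 235.] [16. 14.  9.] 25
```

View pics/c1.png

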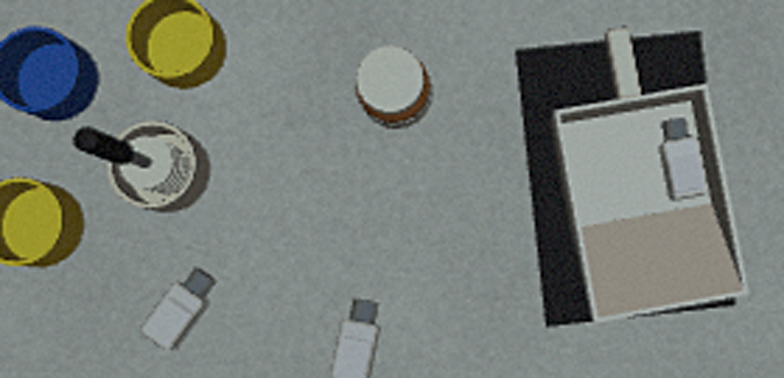

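The crop shows the brush handle leaning slightly in the view, and the tub with one bottle against its -y wall. Next I'll write a planning helper that prints tool-axis shifts and turns.

```bash
cat >> h.py <<'E'
from scipy.spatial.transform import Rotation as R
import json,sys
def log():
    s=read_state();open('log.txt','a').write(json.dumps([list(map(float,s['joints'])),list(map(float,s['eef_pos'])),list(map(float,s['eef_rot']))])+'\n');return s
def Rdown(jaw):  # tool x down, z horizontal at angle jaw(deg)
    a=np.radians(jaw);z=np.array([np.cos(a),np.sin(a),0]);x=np.array([0,0,-1.]);return np.stack([x,np.cross(z,x),z],1)
def plan(p,Rt,frm=None):
    if frm is None:
        s=log();p0=s['eef_pos'];R0=R.from_euler('xyz',s['eef_rot']).as_matrix()
    else:p0,R0=frm
    d=R0.T@(np.array(p)-p0)*100;w=R.from_matrix(R0.T@Rt).as_rotvec(degrees=True)
    print('d cm',np.round(d,2),'w deg',np.round(w,1));return np.array(p),Rt
def go(pts,frm=None):
    """pts: (x,y,z mm, jaw deg) ; chooses half-turn nearest"""
    for x,y,z,j in pts:
        if frm is None: s=read_state();R0=R.from_euler('xyz',s['eef_rot']).as_matrix()
        else:R0=frm[1]
        j=min((j,j+180),key=lambda k:R.from_matrix(R0.T@Rdown(k)).magnitude())
        frm=plan(np.array([x,y,z])/1000,Rdown(j),frm)
    return frm
def st():
    s=log();z=R.from_euler('xyz',s['eef_rot']).as_matrix()
    print('t',round(s['time_s'],2),'p',np.round(s['eef_pos']*1000,1),'x',np.round(z[:,0],3),'jaw',round(float(np.degrees(np.arctan2(z[1,2],z[0,2]))),1),'F',np.round(s['contact_force'],1),'gap',round(s['finger_gap'],4),'q',np.round(s['joints'],2))
E
python3 - <<'E'
from h import *
st();go([(449,346.4,110,55.4),(449,346.4,4,55.4)])
E
```

```text
t 0.25 p [187.2 543.5 230.9] x [-0.    -0.001 -1.   ] jaw 71.0 F [-0.5  0.2  0. ] gap 0.0855 q [ 1.12  0.28  1.51  0.    1.36 -0.12]
d cm [ 12.1  -31.17 -10.09] w deg [15.6 -0.  -0. ]
d cm [10.6  0.   0. ] w deg [0. 0. 0.]
```

```bash
python3 -m handwheel '[{"dx":12.1,"dy":-31.2,"dz":-10.1,"wx":15.6,"fingers":6},{"dx":12.1,"dy":-31.2,"dz":-10.1,"wx":15.6,"fingers":6},{"dx":12.1,"dy":-31.2,"dz":-10.1,"wx":15.6,"fingers":6},{"dx":12.1,"dy":-31.2,"dz":-10.1,"wx":15.6,"fingers":6},{"dx":12.1,"dy":-31.2,"dz":-10.1,"wx":15.6,"fingers":6},{"dx":12.1,"dy":-31.2,"dz":-10.1,"wx":15.6,"fingers":6},{"dx":12.1,"dy":-31.2,"dz":-10.1,"wx":15.6,"fingers":6},{"dx":12.1,"dy":-31.2,"dz":-10.1,"wx":15.6,"fingers":6}]' 40
python3 - <<'E'
from h import *
st();go([(449,346.4,4,55.4)]);c=snap('wrist','w1.png')
W=cloud(c);k=(W[...,2]>.012)&(W[...,2]<.045)
n,l,s,ce=cv2.connectedComponentsWithStats(k.astype(np.uint8))
for i in range(1,n):
    if s[i,4]>800: print(s[i],bottle(W[l==i]))
E
```

```text
t 0.25 p [187.2 543.5 230.9] x [-0.    -0.001 -1.   ] jaw 71.0 F [-0.5  0.2  0. ] gap 0.0855 q [ 1.12  0.28  1.51  0.    1.36 -0.12]
d cm [ 22.7  -31.17 -10.09] w deg [15.6 -0.  -0. ]invalid input
```

View pics/w1.png

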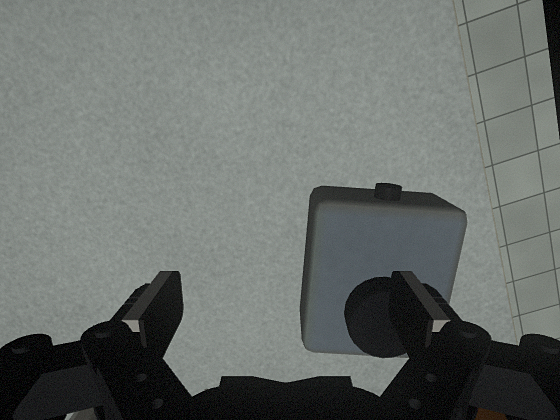

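The arm has not moved, because the call was refused as "invalid input". The wrist view shows only the grey box below the gripper at about (385,270). Perhaps every key is required.

```bash
python3 -m handwheel '[{"dx":12.1,"dy":-31.2,"dz":-10.1,"wx":15.6,"wy":0,"wz":0,"fingers":6},{"dx":12.1,"dy":-31.2,"dz":-10.1,"wx":15.6,"wy":0,"wz":0,"fingers":6},{"dx":12.1,"dy":-31.2,"dz":-10.1,"wx":15.6,"wy":0,"wz":0,"fingers":6},{"dx":12.1,"dy":-31.2,"dz":-10.1,"wx":15.6,"wy":0,"wz":0,"fingers":6},{"dx":12.1,"dy":-31.2,"dz":-10.1,"wx":15.6,"wy":0,"wz":0,"fingers":6},{"dx":12.1,"dy":-31.2,"dz":-10.1,"wx":15.6,"wy":0,"wz":0,"fingers":6},{"dx":12.1,"dy":-31.2,"dz":-10.1,"wx":15.6,"wy":0,"wz":0,"fingers":6},{"dx":12.1,"dy":-31.2,"dz":-10.1,"wx":15.6,"wy":0,"wz":0,"fingers":6}]' 40
cat >> h.py <<'E'
def wb(zlo=.012,zhi=.045,f=None):
    c=snap('wrist',f);W=cloud(c);k=(W[...,2]>zlo)&(W[...,2]<zhi)
    n,l,s,ce=cv2.connectedComponentsWithStats(k.astype(np.uint8))
    for i in range(1,n):
        if s[i,4]>800: print(s[i],bottle(W[l==i]))
    return c
E
python3 - <<'E'
from h import *
st();go([(449,346.4,4,55.4)]);wb(f='w2.png')
E
```

```text
time_s: 1.3
eef_pos: [0.4491, 0.3468, 0.1104]
eef_rot: [1.572, 1.57, 2.538]
contact_force: [-0.1, -0.6, 0.7]
finger_gap: 0.0599
t 1.3 p [449.1 346.8 110.4] x [-0.001  0.    -1.   ] jaw 55.4 F [-0.1 -0.6  0.7] gap 0.0599 q [ 0.53  0.36  1.7   0.    1.08 -0.43]
d cm [10.64 -0.03 -0.04] w deg [-0. -0. -0.]
[ 441  141   96  107 2637] (array([498.5, 463.4,  27.5,  70.9,  30. ]), np.float64(122.4), 22, 20, array([30.3, 43.6]), 2637)
[ 485  156   75  101 3226] (array([533. , 484.7,  35.2,  65.9,  34. ]), np.float64(124.4), 28, 28, array([26.6, 42.6]), 3226)
[ 262  164   50  102 4382] (array([447.4, 348.1,  32.1,  70.2,  54.8]), np.float64(144.9), 32, 21, array([31. , 32.3]), 4382)
[  45  246   90   82 4154] (array([417.8, 197.1,  33.2,  68.5,  78.4]), np.float64(174.9), 33, 9, array([30.5, 32.1]), 4154)
[ 508  289   52   66 2098] (array([616.9, 459.4,  11.6,  49.1,  16.4]), np.float64(109.8), 4, 5, array([27.2, 43. ]), 2098)
```

```bash
python3 -m handwheel '[{"dx":6,"dy":0,"dz":0,"wx":0,"wy":0,"wz":0,"fingers":6},{"dx":9,"dy":0,"dz":0,"wx":0,"wy":0,"wz":0,"fingers":6},{"dx":10.5,"dy":0,"dz":0,"wx":0,"wy":0,"wz":0,"fingers":6},{"dx":10.5,"dy":0,"dz":0,"wx":0,"wy":0,"wz":0,"fingers":6},{"dx":10.5,"dy":0,"dz":0,"wx":0,"wy":0,"wz":0,"fingers":2},{"dx":10.5,"dy":0,"dz":0,"wx":0,"wy":0,"wz":0,"fingers":2},{"dx":10.5,"dy":0,"dz":0,"wx":0,"wy":0,"wz":0,"fingers":2},{"dx":10.5,"dy":0,"dz":0,"wx":0,"wy":0,"wz":0,"fingers":2}]' 40
python3 -m handwheel '[{"dx":0,"dy":0,"dz":0,"wx":0,"wy":0,"wz":0,"fingers":2},{"dx":0,"dy":0,"dz":0,"wx":0,"wy":0,"wz":0,"fingers":2},{"dx":-6,"dy":0,"dz":0,"wx":0,"wy":0,"wz":0,"fingers":2},{"dx":-12,"dy":0,"dz":0,"wx":0,"wy":0,"wz":0,"fingers":2},{"dx":-15,"dy":0,"dz":0,"wx":0,"wy":0,"wz":0,"fingers":2},{"dx":-15,"dy":0,"dz":0,"wx":0,"wy":0,"wz":0,"fingers":2},{"dx":-15,"dy":0,"dz":0,"wx":0,"wy":0,"wz":0,"fingers":2}]'
cat >> h.py <<'E'
def tub(c=None):
    c=c or snap('top');P=box(c,240,380,150,310,.062,.085);r=rect(P);print('tub rect',r,len(P))
    x,y,w,h,a=r
    if w<h:a-=90
    u=np.array([np.cos(np.radians(a)),np.sin(np.radians(a))])
    if u[0]<0:u=-u
    f=np.array([x,y])+10*u;v=np.array([-u[1],u[0]]);ang=np.degrees(np.arctan2(u[1],u[0]))
    print('floor',np.round(f,1),'ang',round(float(ang),1),'handle',np.round(f+84*u,1));return f,u,v,ang
E
python3 - <<'E'
from h import *
st();f,u,v,a=tub()
p=f+5*u+36*v;go([(*p,180,a+90),(*p,45,a+90)])
E
```

```text
time_s: 2.35
eef_pos: [0.4507, 0.3474, 0.007]
eef_rot: [-0.339, 1.567, 0.627]
contact_force: [-0.8, 1.7, 7.2]
finger_gap: 0.0315
time_s: 3.22
eef_pos: [0.4485, 0.3459, 0.1542]
eef_rot: [2.689, 1.569, -2.628]
contact_force: [-0.4, -0.5, 0.0]
finger_gap: 0.0314
t 3.23 p [448.5 345.9 154.2] x [-0.002 -0.001 -1.   ] jaw 55.4 F [-0.4 -0.5  0. ] gap 0.0314 q [ 0.53  0.32  1.64  0.    1.18 -0.43]
tub rect [581.3 -75.3 210.1 319.8  64.8] 1125
floor [590.3 -79.6] ang -25.2 handle [ 666.4 -115.3]
d cm [ -2.62 -35.75 -23.31] w deg [-9.4 -0.2 -0.1]
d cm [13.5  0.   0. ] w deg [0. 0. 0.]
```

```bash
cat >> h.py <<'E'
def box(c,u0,u1,v0,v1,zmin,zmax,_b=box):
    if (u0,u1)!=(240,380): return _b(c,u0,u1,v0,v1,zmin,zmax)
    W=cloud(c);k=((W[...,2]>.055)&(W[...,2]<.09)).astype(np.uint8);k=cv2.morphologyEx(k,cv2.MORPH_CLOSE,np.ones((3,3)))
    n,l,s,ce=cv2.connectedComponentsWithStats(k);i=min((i for i in range(1,n) if s[i,4]>300),key=lambda i:np.hypot(ce[i][0]-312,ce[i][1]-235))
    W=W[(l==i)];return W[(W[:,2]>.055)&(W[:,2]<.09)]
E
python3 - <<'E'
from h import *
f,u,v,a=tub()
p=f+5*u+36*v;go([(*p,180,a+90),(*p,45,a+90)])
E
```

```text
tub rect [565.5 -49.1 241.2 132.9  10.1] 1324
floor [575.3 -47.3] ang 10.1 handle [658.  -32.6]
d cm [ -2.63 -30.61 -22.24] w deg [-44.7  -0.1  -0.2]
d cm [13.5  0.   0. ] w deg [0. 0. 0.]
```

Run:
```python
from h import *
f,u,v,a=tub();p=f+1*u+20*v;go([(*p,180,a),(*p,25,a)])
```

```text
tub rect [566.1 -48.8 242.5 133.   10.3] 1315
floor [575.9 -47. ] ang 10.3 handle [658.6 -32. ]
d cm [ -2.63 -31.47 -23.61] w deg [45.1 -0.2 -0. ]
d cm [15.5  0.   0. ] w deg [0. 0. 0.]
```

```bash
python3 -m handwheel '[{"dx":-2.6,"dy":-31.5,"dz":-23.6,"wx":45,"wy":-0.2,"wz":0,"fingers":2},{"dx":-2.6,"dy":-31.5,"dz":-23.6,"wx":45,"wy":-0.2,"wz":0,"fingers":2},{"dx":-2.6,"dy":-31.5,"dz":-23.6,"wx":45,"wy":-0.2,"wz":0,"fingers":2},{"dx":-2.6,"dy":-31.5,"dz":-23.6,"wx":45,"wy":-0.2,"wz":0,"fingers":2},{"dx":-2.6,"dy":-31.5,"dz":-23.6,"wx":45,"wy":-0.2,"wz":0,"fingers":2},{"dx":-2.6,"dy":-31.5,"dz":-23.6,"wx":45,"wy":-0.2,"wz":0,"fingers":2},{"dx":-2.6,"dy":-31.5,"dz":-23.6,"wx":45,"wy":-0.2,"wz":0,"fingers":2},{"dx":-2.6,"dy":-31.5,"dz":-23.6,"wx":45,"wy":-0.2,"wz":0,"fingers":2}]'
python3 - <<'E'
from h import *
st();f,u,v,a=(*[np.array(q) for q in((575.9,-47.),(np.cos(.18),np.sin(.18)),(-np.sin(.18),np.cos(.18)))],10.3);p=f+1*u+20*v;go([(*p,25,a)])
wb(.01,.05)
E
```

```text
time_s: 4.38
eef_pos: [0.5743, -0.0273, 0.18]
eef_rot: [1.206, 1.568, 1.384]
contact_force: [-0.0, 0.8, 0.3]
finger_gap: 0.0319
t 4.38 p [574.3 -27.3 180. ] x [ 0.001  0.003 -1.   ] jaw 10.3 F [-0.   0.8  0.3] gap 0.0319 q [-0.17  0.31  1.59  0.    1.24 -0.35]
d cm [ 1.55e+01 -1.00e-02 -1.20e-01] w deg [-0.   0.1 -0.2]
[ 497  109   63   77 2079] (array([758.7,  51.8,  23.4,  58.4,   4.4]), np.float64(92.6), 15, 15, array([32.5, 48.3]), 2079)
[ 150  152   80  143 9065] (array([499.1, -61.6,  50.6, 122.6,  10.3]), np.float64(100.2), 51, 50, array([32.7, 48.5]), 9065)
[   0  219   18  125 1850] (array([ 328.7, -158.8,   12.6,  120.4,    4.6]), np.float64(90.4), 13, 4, array([20.2, 29.7]), 1850)
[ 443  264   70   62 1462] (array([755.5, -81. ,  58.2,  24.5,  55.6]), np.float64(57.0), 18, 16, array([32.5, 48.4]), 1462)
[ 478  299   47   39 1154] (array([ 786.9, -101.2,   49.1,   17.4,   57.7]), np.float64(58.1), 7, 7, array([39.6, 49. ]), 1154)
```

Lower into the tub, release, then rise.

```bash
python3 -m handwheel '[{"dx":6,"dy":0,"dz":-0.1,"wx":0,"wy":0,"wz":0,"fingers":2},{"dx":11,"dy":0,"dz":-0.1,"wx":0,"wy":0,"wz":0,"fingers":2},{"dx":14,"dy":0,"dz":-0.1,"wx":0,"wy":0,"wz":0,"fingers":2},{"dx":15.4,"dy":0,"dz":-0.1,"wx":0,"wy":0,"wz":0,"fingers":2},{"dx":15.4,"dy":0,"dz":-0.1,"wx":0,"wy":0,"wz":0,"fingers":2},{"dx":15.4,"dy":0,"dz":-0.1,"wx":0,"wy":0,"wz":0,"fingers":4.3},{"dx":15.4,"dy":0,"dz":-0.1,"wx":0,"wy":0,"wz":0,"fingers":4.3},{"dx":15.4,"dy":0,"dz":-0.1,"wx":0,"wy":0,"wz":0,"fingers":4.3}]'
python3 -m handwheel '[{"dx":-2,"dy":0,"dz":0,"wx":0,"wy":0,"wz":0,"fingers":4.3},{"dx":-6,"dy":0,"dz":0,"wx":0,"wy":0,"wz":0,"fingers":4.3},{"dx":-11,"dy":0,"dz":0,"wx":0,"wy":0,"wz":0,"fingers":4.3},{"dx":-12,"dy":0,"dz":0,"wx":0,"wy":0,"wz":0,"fingers":4.3}]'
python3 - <<'E'
from h import *
c=snap('top');print(bottle(box(c,170,240,240,330,.008,.05)))
P=bottle(box(c,170,240,240,330,.008,.05))
st();go([(420,195,110,78.7)])
E
```

```text
time_s: 5.42
eef_pos: [0.5742, -0.0261, 0.0279]
eef_rot: [0.394, 1.566, 0.576]
contact_force: [-2.1, 1.3, 3.1]
finger_gap: 0.0429
time_s: 5.92
eef_pos: [0.5767, -0.0275, 0.1514]
eef_rot: [-0.16, 1.559, 0.021]
contact_force: [-0.0, -0.2, 0.1]
finger_gap: 0.0428
(array([420.1, 195.1,  31.8,  70. ,  78.4]), np.float64(168.3), 32, 21, array([30.1, 34.1]), 375)
t 5.97 p [576.  -27.3 150.8] x [ 0.01   0.001 -1.   ] jaw 10.4 F [0.3 0.2 0.9] gap 0.0432 q [-0.17  0.33  1.64  0.    1.17 -0.35]
d cm [  3.93  24.68 -11.39] w deg [-68.3   0.5   0.4]
```

```bash
python3 -m handwheel '[{"dx":0,"dy":6,"dz":-3,"wx":-10,"wy":0.5,"wz":0.4,"fingers":6},{"dx":3.9,"dy":24.8,"dz":-11.4,"wx":-68.3,"wy":0.5,"wz":0.4,"fingers":6},{"dx":3.9,"dy":24.8,"dz":-11.4,"wx":-68.3,"wy":0.5,"wz":0.4,"fingers":6},{"dx":3.9,"dy":24.8,"dz":-11.4,"wx":-68.3,"wy":0.5,"wz":0.4,"fingers":6},{"dx":3.9,"dy":24.8,"dz":-11.4,"wx":-68.3,"wy":0.5,"wz":0.4,"fingers":6},{"dx":3.9,"dy":24.8,"dz":-11.4,"wx":-68.3,"wy":0.5,"wz":0.4,"fingers":6},{"dx":3.9,"dy":24.8,"dz":-11.4,"wx":-68.3,"wy":0.5,"wz":0.4,"fingers":6},{"dx":3.9,"dy":24.8,"dz":-11.4,"wx":-68.3,"wy":0.5,"wz":0.4,"fingers":6}]'
python3 - <<'E'
from h import *
st();go([(419,196,4,78.5)]);wb(f='w3.png')
E
```

```text
time_s: 6.98
eef_pos: [0.4162, 0.1966, 0.1071]
eef_rot: [1.749, 1.561, 3.122]
contact_force: [-0.6, 0.7, 0.4]
finger_gap: 0.0601
t 6.97 p [416.2 196.6 107.1] x [-0.01  0.   -1.  ] jaw 78.6 F [-0.6  0.7  0.4] gap 0.0601 q [ 0.29  0.22  1.93  0.    1.   -1.09]
d cm [10.31 -0.38  0.02] w deg [ 0.1 -0.1 -0.5]
[   0   62   50   90 3332] (array([310.7,  49.5,  23.1,  53.7,  77.6]), np.float64(163.4), 15, 13, array([30.3, 43.2]), 3332)
[ 261  172   50  103 4444] (array([418.4, 196.3,  32.1,  70.3,  78.7]), np.float64(168.8), 32, 22, array([31. , 32.3]), 4444)
[ 504  315   56   40 1460] (array([533. , 365.6,   8.6,  41.5,   3.2]), np.float64(98.4), 0, 3, array([27.1, 42.8]), 1460)
```

```bash
python3 -m handwheel '[{"dx":6,"dy":0,"dz":0,"wx":0,"wy":0,"wz":0,"fingers":6},{"dx":9,"dy":0,"dz":0,"wx":0,"wy":0,"wz":0,"fingers":6},{"dx":10.4,"dy":0,"dz":0,"wx":0,"wy":0,"wz":0,"fingers":6},{"dx":10.4,"dy":0,"dz":0,"wx":0,"wy":0,"wz":0,"fingers":6},{"dx":10.4,"dy":0,"dz":0,"wx":0,"wy":0,"wz":0,"fingers":2},{"dx":10.4,"dy":0,"dz":0,"wx":0,"wy":0,"wz":0,"fingers":2},{"dx":10.4,"dy":0,"dz":0,"wx":0,"wy":0,"wz":0,"fingers":2},{"dx":10.4,"dy":0,"dz":0,"wx":0,"wy":0,"wz":0,"fingers":2}]' 40
python3 -m handwheel '[{"dx":0,"dy":0,"dz":0,"wx":0,"wy":0,"wz":0,"fingers":2},{"dx":0,"dy":0,"dz":0,"wx":0,"wy":0,"wz":0,"fingers":2},{"dx":-6,"dy":0,"dz":0,"wx":0,"wy":0,"wz":0,"fingers":2},{"dx":-12,"dy":0,"dz":0,"wx":0,"wy":0,"wz":0,"fingers":2},{"dx":-17,"dy":0,"dz":0,"wx":0,"wy":0,"wz":0,"fingers":2},{"dx":-17,"dy":0,"dz":0,"wx":0,"wy":0,"wz":0,"fingers":2},{"dx":-17,"dy":0,"dz":0,"wx":0,"wy":0,"wz":0,"fingers":2}]'
python3 - <<'E'
from h import *
st();c=snap('top','top1.png');f,u,v,a=tub(c)
p=f-45*u+18*v;go([(*p,180,a),(*p,60,a)])
im=cv2.imread('pics/top1.png')[165:300,240:380];cv2.imwrite('pics/c2.png',cv2.resize(im,None,fx=4,fy=4,interpolation=cv2.INTER_CUBIC))
E
```

```text
time_s: 8.02
eef_pos: [0.417, 0.197, 0.0051]
eef_rot: [1.528, 1.565, 2.901]
contact_force: [-0.4, -0.3, 6.6]
finger_gap: 0.0315
time_s: 8.9
eef_pos: [0.4166, 0.1964, 0.1737]
eef_rot: [1.71, 1.562, 3.083]
contact_force: [-0.6, 0.4, -0.8]
finger_gap: 0.0314
t 8.9 p [416.6 196.4 173.7] x [-0.009  0.001 -1.   ] jaw 78.7 F [-0.6  0.4 -0.8] gap 0.0314 q [ 0.29  0.15  1.82  0.    1.17 -1.09]
tub rect [566.7 -48.3 241.8 132.7   9.2] 1313
floor [576.6 -46.7] ang 9.2 handle [659.5 -33.3]
d cm [ -0.82 -15.64 -20.58] w deg [69.5 -0.5 -0.4]
d cm [12.  0.  0.] w deg [0. 0. 0.]
```

View pics/c2.png

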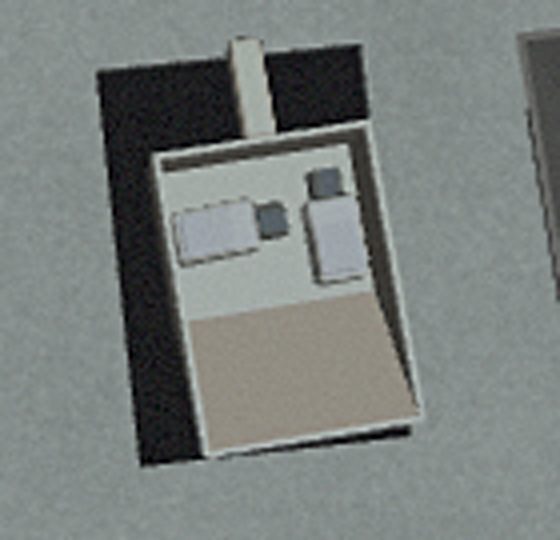

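The crop shows the dropped bottle lying across the tub at about (235,230), next to the original one at (335,225). The tub has hardly moved.

```bash
python3 -m handwheel '[{"dx":-1.5,"dy":-15.6,"dz":-20.6,"wx":69.5,"wy":-0.5,"wz":-0.4,"fingers":2},{"dx":-1.5,"dy":-15.6,"dz":-20.6,"wx":69.5,"wy":-0.5,"wz":-0.4,"fingers":2},{"dx":-1.5,"dy":-15.6,"dz":-20.6,"wx":69.5,"wy":-0.5,"wz":-0.4,"fingers":2},{"dx":-1.5,"dy":-15.6,"dz":-20.6,"wx":69.5,"wy":-0.5,"wz":-0.4,"fingers":2},{"dx":-0.8,"dy":-15.6,"dz":-20.6,"wx":69.5,"wy":-0.5,"wz":-0.4,"fingers":2},{"dx":-0.8,"dy":-15.6,"dz":-20.6,"wx":69.5,"wy":-0.5,"wz":-0.4,"fingers":2},{"dx":-0.8,"dy":-15.6,"dz":-20.6,"wx":69.5,"wy":-0.5,"wz":-0.4,"fingers":2},{"dx":-0.8,"dy":-15.6,"dz":-20.6,"wx":69.5,"wy":-0.5,"wz":-0.4,"fingers":2}]'
python3 -m handwheel '[{"dx":5,"dy":0,"dz":0,"wx":0,"wy":0,"wz":0,"fingers":2},{"dx":10,"dy":0,"dz":0,"wx":0,"wy":0,"wz":0,"fingers":2},{"dx":13,"dy":0,"dz":0,"wx":0,"wy":0,"wz":0,"fingers":2},{"dx":13,"dy":0,"dz":0,"wx":0,"wy":0,"wz":0,"fingers":2},{"dx":13,"dy":0,"dz":0,"wx":0,"wy":0,"wz":0,"fingers":4.5},{"dx":13,"dy":0,"dz":0,"wx":0,"wy":0,"wz":0,"fingers":4.5},{"dx":13,"dy":0,"dz":0,"wx":0,"wy":0,"wz":0,"fingers":4.5},{"dx":11,"dy":0,"dz":0,"wx":0,"wy":0,"wz":0,"fingers":4.5}]'
python3 -m handwheel '[{"dx":-5,"dy":0,"dz":0,"wx":0,"wy":0,"wz":0,"fingers":4.5},{"dx":-10,"dy":0,"dz":0,"wx":0,"wy":0,"wz":0,"fingers":4.5},{"dx":-13,"dy":0,"dz":0,"wx":0,"wy":0,"wz":0,"fingers":4.5},{"dx":-13,"dy":0,"dz":0,"wx":0,"wy":0,"wz":0,"fingers":4.5}]'
python3 - <<'E'
from h import *
st();c=snap('top');c=snap('wrist','w4.png')
E
```

```text
time_s: 9.95
eef_pos: [0.529, -0.0358, 0.1791]
eef_rot: [1.888, 1.568, 2.049]
contact_force: [0.6, -0.1, -0.4]
finger_gap: 0.0313
time_s: 10.95
eef_pos: [0.5295, -0.0356, 0.0711]
eef_rot: [1.051, 1.568, 1.212]
contact_force: [0.3, -0.3, -0.4]
finger_gap: 0.0448
time_s: 11.45
eef_pos: [0.5319, -0.0363, 0.2048]
eef_rot: [-0.134, 1.56, 0.026]
contact_force: [-0.6, 0.1, -1.5]
finger_gap: 0.0451
t 11.45 p [531.9 -36.3 204.8] x [ 0.01  0.   -1.  ] jaw 9.2 F [-0.6  0.1 -1.5] gap 0.0451 q [-0.2   0.22  1.64  0.    1.26 -0.36]
```

View pics/w4.png

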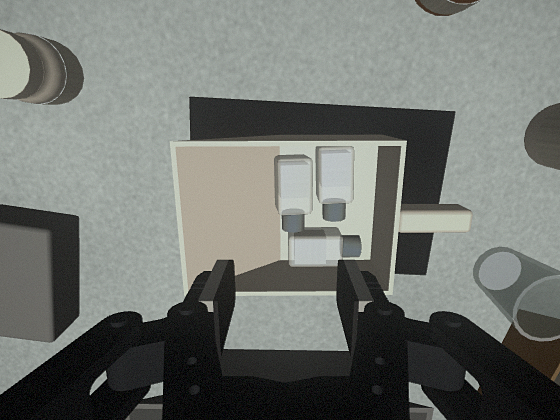

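The wrist view shows all three bottles flat in the tub, at about (293,190), (335,180) and (315,247), with the handle free at (435,218). Before planning the tip I'll try a small tilt to learn the sign of joint 4.

```bash
python3 -m handwheel '[{"dx":-5,"dy":0,"dz":0,"wx":0,"wy":0,"wz":20,"fingers":5},{"dx":-5,"dy":0,"dz":0,"wx":0,"wy":0,"wz":20,"fingers":5},{"dx":-5,"dy":0,"dz":0,"wx":0,"wy":0,"wz":20,"fingers":5}]'
cat > fk.py <<'E'
from h import *
from scipy.optimize import least_squares
L=[json.loads(l) for l in open('log.txt')]
Q=np.array([l[0] for l in L]);P=np.array([l[1] for l in L]);E=[R.from_euler('xyz',l[2]).as_matrix() for l in L]
def fk(q,p,s4,s6):
    a,h,l2,o,l3,lt=p
    r=lambda ax,t:R.from_euler(ax,t).as_matrix()
    R1=r('z',q[0]);R2=R1@r('y',q[1]);R3=R2@r('y',q[2]);R4=R3@r('z',s4*q[3]);R5=R4@r('y',q[4]);R6=R5@r('z',s6*q[5])
    pos=R1@[a,0,h]+R2@[0,0,l2]+R3@[o,0,l3]+R5@[0,0,lt]
    # tool x = R6 z
    return pos,R6
def fit():
    best=None
    for s4 in(1,-1):
        f=lambda p:np.concatenate([fk(q,p,s4,1)[0]-x for q,x in zip(Q,P)]+[.001*(np.array(p)-[0,.3,.4,0,.4,.2])])
        s=least_squares(f,[0,.3,.4,0,.4,.2])
        d=np.abs([fk(q,s.x,s4,1)[1][:,2]-e[:,0] for q,e in zip(Q,E)]).max()
        if best is None or s.cost+d<best[0]:best=(s.cost+d,s.x,s4,d,np.abs(s.fun[:-6]).max())
    return best
if __name__=='__main__':
    st();b=fit();print(b)
    for s6 in(1,-1):
        M=[fk(q,b[1],b[2],s6)[1].T@e for q,e in zip(Q,E)];print(s6,np.std(M,axis=0).max(),np.round(M[-1],2).tolist())
E
python3 fk.py
```

```text
time_s: 11.92
eef_pos: [0.5295, -0.0384, 0.2487]
eef_rot: [1.575, 1.219, 1.73]
contact_force: [0.4, -0.0, -1.2]
finger_gap: 0.0499
t 11.93 p [529.5 -38.4 248.7] x [-0.055  0.34  -0.939] jaw 8.9 F [ 0.4 -0.  -1.2] gap 0.0499 q [-0.41  0.28  1.52  0.29  1.54 -0.6 ]
(np.float64(0.042400227416534826), array([ 5.36353985e-02,  3.91695862e+00,  4.59826477e-01, -5.61620845e-04,
        3.94842758e-01,  4.04774245e+00]), 1, np.float64(5.295853274141227e-16), np.float64(0.06874096817164316))
1 2.554188466554789e-16 [[-0.0, 0.0, -1.0], [0.0, 1.0, 0.0], [1.0, -0.0, -0.0]]
-1 0.5581374788114133 [[-0.0, 0.66, -0.75], [0.0, 0.75, 0.66], [1.0, -0.0, -0.0]]
```

```bash
cat >> fk.py <<'E'
def fit2():
    f=lambda p:np.concatenate([fk(q,p,1,1)[0]-x for q,x in zip(Q,P)])
    return min((least_squares(f,[a,h,l2,.0,l3,lt],bounds=([-.1,.1,.2,-.2,.2,.05],[.3,.6,.7,.2,.7,.5])) for a in(0,.1) for h in(.3,.45) for l2 in(.35,.5) for l3 in(.35,.5) for lt in(.2,.35)),key=lambda s:s.cost)
def ik(pos,Rt,p,q0):
    M=np.array([[0,0,-1.],[0,1,0],[1,0,0]])
    def f(q):
        x,r=fk(q,p,1,1);return np.concatenate([(x-pos)*10,R.from_matrix((r@M).T@Rt).as_rotvec()])
    lo=np.array([-2.89,-.75,.22,-1.18,.11,-2.7]);hi=np.array([2.89,2.08,2.7,4.32,2.71,2.7])
    s=least_squares(f,np.clip(q0,lo+.01,hi-.01),bounds=(lo,hi));return s.x,np.abs(s.fun).max()
if __name__=='__main__':
    s=fit2();print(np.round(s.x,4),np.abs(s.fun).max())
    np.save('kin.npy',s.x)
E
python3 fk.py|tail -1
python3 - <<'E'
from fk import *
p=np.load('kin.npy');q=np.array(read_state()['joints'])
# grasp handle
def seq(name,pos,Rt,q):
    q,e=ik(np.array(pos),Rt,p,q);print(name,np.round(q,2),round(e,4));return q
q=seq('grasp',[.6595,-.0333,.041],Rdown(-81),q)
q=seq('lift',[.6595,-.0333,.20],Rdown(-81),q)
phi=np.radians(58)
for X,Y,Z in((.57,-.33,.36),):
  for ph in (30,45,58,75,90):
    qq=q.copy();phr=np.radians(ph);t=np.array([np.cos(phr),np.sin(phr),0]);jaw=np.array([np.sin(phr),-np.cos(phr),0])
    for tip in(0,30,60,90,100,110,120):
        a=np.radians(tip);x=np.array([0,0,-1])*np.cos(a)+t*np.sin(a);Rt=np.stack([x,np.cross(jaw,x),jaw],1)
        qq=seq((ph,tip),np.array([X,Y,Z]),Rt,qq)
E
```

```text
[0.0091 0.2926 0.6205 0.0734 0.4205 0.5   ] 0.06851098098338115
grasp [-0.05  0.56  1.55  0.    1.03  1.36] 0.0
lift [-0.05  0.42  1.35  0.    1.36  1.36] 0.0
(30, 0) [-0.52  0.37  1.06  0.    1.72  0.52] 0.0
(30, 30) [-0.91  0.25  1.39  0.52  1.45  0.09] 0.0
(30, 60) [-1.23  0.38  1.67  1.03  1.48 -0.5 ] 0.0
(30, 90) [-1.34  0.74  1.82  1.32  1.73 -1.01] 0.0
(30, 100) [-1.33  0.88  1.84  1.39  1.84 -1.15] 0.0
(30, 110) [-1.29  1.03  1.83  1.44  1.97 -1.27] 0.0
(30, 120) [-1.23  1.17  1.8   1.49  2.12 -1.37] 0.0
(45, 0) [-0.52  0.37  1.06 -0.    1.72  0.26] 0.0
(45, 30) [-0.91  0.35  1.24  0.52  1.62 -0.12] 0.0
(45, 60) [-1.18  0.53  1.41  0.94  1.7  -0.51] 0.0
(45, 90) [-1.26  0.84  1.51  1.22  1.9  -0.84] 0.0
(45, 100) [-1.25  0.95  1.53  1.3   1.99 -0.93] 0.0
(45, 110) [-1.23  1.07  1.54  1.37  2.09 -1.02] 0.0
(45, 120) [-1.18  1.19  1.53  1.45  2.2  -1.09] 0.0
(58, 0) [-0.52  0.37  1.06 -0.    1.72  0.03] 0.0
(58, 30) [-0.89  0.44  1.1   0.5   1.76 -0.28] 0.0
(58, 60) [-1.12  0.65  1.17  0.89  1.9  -0.52] 0.0
(58, 90) [-1.19  0.94  1.24  1.18  2.07 -0.71] 0.0
(58, 100) [-1.18  1.
[... 153 characters left out ...]
.37  1.06 -0.    1.72 -0.26] 0.0
(75, 30) [-0.85  0.56  0.9   0.47  1.95 -0.47] 0.0
(75, 60) [-1.02  0.82  0.83  0.86  2.16 -0.52] 0.0
(75, 90) [-1.07  1.09  0.85  1.21  2.31 -0.51] 0.0
(75, 100) [-1.07  1.17  0.88  1.32  2.36 -0.51] 0.0
(75, 110) [-1.05  1.25  0.92  1.43  2.41 -0.52] 0.0
(75, 120) [-1.02  1.32  0.97  1.54  2.46 -0.53] 0.0
(90, 0) [-0.52  0.37  1.06 -0.    1.72 -0.52] 0.0
(90, 30) [-0.79  0.65  0.73  0.42  2.11 -0.64] 0.0
(90, 60) [-0.93  0.99  0.47  0.89  2.41 -0.47] 0.0
(90, 90) [-0.97  1.25  0.44  1.39  2.53 -0.22] 0.0
(90, 100) [-0.96  1.32  0.49  1.52  2.55 -0.18] 0.0
(90, 110) [-0.95  1.38  0.57  1.64  2.56 -0.16] 0.0
(90, 120) [-0.93  1.43  0.66  1.75  2.59 -0.15] 0.0
```

Run:
```python
from fk import *
s=fit2();print(np.round(s.fun.reshape(-1,3)*1000).astype(int).tolist(),np.round(Q[:,3],2).tolist())
for q,x in zip(Q,P): print(np.round(q,3),np.round(x*1000), np.round(np.hypot(x[0],x[1])*1000), 'az-q1',round(np.arctan2(x[1],x[0])-q[0],4))
```

```text
[[65, -25, -2], [65, -25, -2], [65, -25, -2], [65, -25, -2], [34, -60, 1], [34, -60, 1], [36, -59, -1], [36, -59, -1], [36, -59, -1], [36, -59, -1], [-9, -68, -1], [-9, -68, -1], [-9, -69, 0], [-9, -69, 0], [17, -67, 1], [17, -67, 1], [21, -66, -1], [21, -66, -1], [-8, -69, -2], [-30, -20, 6], [-30, -20, 6]] [0.0, 0.0, 0.0, 0.0, 0.0, 0.0, 0.0, 0.0, 0.0, 0.0, 0.0, 0.0, 0.0, 0.0, 0.0, 0.0, 0.0, 0.0, 0.0, 0.29, 0.29]
[ 1.118  0.276  1.505  0.     1.361 -0.121] [187. 543. 231.] 575.0 az-q1 0.121
[ 1.118  0.276  1.505  0.     1.361 -0.121] [187. 543. 231.] 575.0 az-q1 0.121
[ 1.118  0.276  1.505  0.     1.361 -0.121] [187. 543. 231.] 575.0 az-q1 0.121
[ 1.118  0.276  1.505  0.     1.361 -0.121] [187. 543. 231.] 575.0 az-q1 0.121
[ 5.350e-01  3.570e-01  1.704e+00  1.000e-03  1.080e+00 -4.320e-01] [449. 347. 110.] 567.0 az-q1 0.1231
[ 5.350e-01  3.570e-01  1.704e+00  1.000e-03  1.080e+00 -4.320e-01] [449. 347. 110.] 567.0 az-q1 0.1231
[ 0.534  0.318  1.644  0.     1.182 -0.433] [449. 346. 154.] 566.0 az-q1 0.1229
[ 0.534  0.318  1.645  0.     1.182 -0.433] [448. 346. 154.] 566.0 az-q1 0.122
[... 341 characters left out ...]
37  0.002  1.167 -0.351] [576. -27. 151.] 577.0 az-q1 0.1221
[-0.169  0.329  1.637  0.002  1.167 -0.351] [576. -27. 151.] 577.0 az-q1 0.1221
[ 0.288  0.22   1.925  0.003  1.005 -1.087] [416. 197. 107.] 460.0 az-q1 0.1537
[ 0.288  0.22   1.925  0.003  1.005 -1.087] [416. 197. 107.] 460.0 az-q1 0.1537
[ 0.287  0.151  1.824  0.003  1.175 -1.088] [417. 196. 174.] 461.0 az-q1 0.1536
[ 0.287  0.152  1.825  0.003  1.175 -1.088] [416. 196. 173.] 460.0 az-q1 0.1538
[-0.2    0.224  1.645  0.002  1.262 -0.362] [532. -36. 205.] 533.0 az-q1 0.1322
[-0.409  0.276  1.518  0.295  1.544 -0.601] [530. -38. 249.] 531.0 az-q1 0.3363
[-0.409  0.276  1.518  0.295  1.544 -0.601] [530. -38. 249.] 531.0 az-q1 0.3363
```

```bash
cat > fk2.py <<'E'
from h import *
from scipy.optimize import least_squares
r=lambda ax,t:R.from_euler(ax,t).as_matrix()
def fk(q,p):
    a,h,l2,o,l3,lt,d1,d5,x5=p
    R1=r('z',q[0]);R2=R1@r('y',q[1]);R3=R2@r('y',q[2]);R4=R3@r('z',q[3]);R5=R4@r('y',q[4]);R6=R5@r('z',q[5])
    return R1@[a,d1,h]+R2@[0,0,l2]+R3@[o,0,l3]+R5@[x5,d5,lt],R6
def fit(mask):
    L=[json.loads(l) for l in open('log.txt')];Q=np.array([l[0] for l in L]);P=np.array([l[1] for l in L])
    m=np.array(mask,float);p0=np.array([0,.36,.45,0,.42,.2,.03,.03,0.])
    g=lambda z:np.where(m>0,z,0)
    f=lambda z:np.concatenate([*(fk(q,g(z))[0]-x for q,x in zip(Q,P)),.002*(z-p0)])
    s=least_squares(f,p0);return g(s.x),np.abs(s.fun[:-9]).max()
def ik(pos,Rt,p,q0):
    M=np.array([[0,0,-1.],[0,1,0],[1,0,0]])
    def f(q):
        x,rr=fk(q,p);return np.concatenate([(x-pos)*10,R.from_matrix((rr@M).T@Rt).as_rotvec()])
    lo=np.array([-2.89,-.75,.22,-1.18,.11,-2.7]);hi=np.array([2.89,2.08,2.7,4.32,2.71,2.7])
    s=least_squares(f,np.clip(q0,lo+.01,hi-.01),bounds=(lo,hi));return s.x,np.abs(s.fun).max()
E
python3 - <<'E'
from fk2 import *
for m in([1]*6+[1,0,0],[1]*6+[0,1,0],[1]*6+[1,0,1],[1]*6+[0,1,1]):
    p,e=fit(m);print(m[6:],np.round(p,3),e)
E
```

```text
[1, 0, 0] [0.    0.137 0.63  0.06  0.421 0.365 0.069 0.    0.   ] 2.769970392058063e-06
[0, 1, 0] [0.019 0.137 0.629 0.064 0.401 0.37  0.    0.069 0.   ] 0.015252597105352178
[1, 0, 1] [ 0.     0.137  0.63   0.06   0.421  0.365  0.069  0.    -0.   ] 2.7712614012465053e-06
[0, 1, 1] [-0.101  0.149  0.631  0.061  0.419  0.377  0.     0.069 -0.102] 0.0012156087253070713
```

Run:
```python
from h import *
st();go([(600,200,240,-81)])
```

```text
t 11.93 p [529.5 -38.4 248.7] x [-0.055  0.34  -0.939] jaw 8.9 F [ 0.4 -0.  -1.2] gap 0.0499 q [-0.41  0.28  1.52  0.29  1.54 -0.6 ]
d cm [ 8.54 20.8  10.66] w deg [ 88.9 -15.9 -15.8]
```

```bash
python3 -m handwheel '[{"dx":8.5,"dy":20.8,"dz":10.7,"wx":88.9,"wy":-15.9,"wz":-15.8,"fingers":5},{"dx":8.5,"dy":20.8,"dz":10.7,"wx":88.9,"wy":-15.9,"wz":-15.8,"fingers":5},{"dx":8.5,"dy":20.8,"dz":10.7,"wx":88.9,"wy":-15.9,"wz":-15.8,"fingers":5},{"dx":8.5,"dy":20.8,"dz":10.7,"wx":88.9,"wy":-15.9,"wz":-15.8,"fingers":5},{"dx":8.5,"dy":20.8,"dz":10.7,"wx":88.9,"wy":-15.9,"wz":-15.8,"fingers":5},{"dx":8.5,"dy":20.8,"dz":10.7,"wx":88.9,"wy":-15.9,"wz":-15.8,"fingers":5},{"dx":8.5,"dy":20.8,"dz":10.7,"wx":88.9,"wy":-15.9,"wz":-15.8,"fingers":5},{"dx":8.5,"dy":20.8,"dz":10.7,"wx":88.9,"wy":-15.9,"wz":-15.8,"fingers":5}]'
python3 - <<'E'
from h import *
st();c=snap('top','top2.png');f,u,v,a=tub(c);h=f+84*u
# handle alone
W=cloud(c).reshape(-1,3);q=(W[:,:2]*1000-f);k=(W[:,2]>.05)&(W[:,2]<.09)&(q@u>55)&(q@u<115)&(abs(q@v)<25);H=W[k];print('handle',rect(H),np.median(H[:,2]))
k=(W[:,2]>.098)&(W[:,2]<.125)&(W[:,1]<-.17)&(W[:,1]>-.56)&(W[:,0]>.4)&(W[:,0]<.76);B=W[k];print('bin',rect(B),np.round(np.percentile(B,[1,99],axis=0)*1000))
cc=cloud(c)[180:250,400:460].reshape(-1,3);print('binfloor z',np.nanmedian(cc,axis=0))
go([(*h,150,a-90),(*h,41,a-90)])
E
```

```text
time_s: 12.92
eef_pos: [0.5977, 0.2041, 0.2419]
eef_rot: [2.181, 1.528, 0.949]
contact_force: [0.6, -0.4, -0.9]
finger_gap: 0.05
t 12.93 p [597.7 204.1 241.9] x [ 0.025  0.034 -0.999] jaw -70.6 F [ 0.6 -0.4 -0.9] gap 0.05 q [0.2  0.34 1.39 0.03 1.38 1.43]
tub rect [566.8 -48.2 242.1 132.7   9.3] 1308
floor [576.7 -46.6] ang 9.3 handle [659.6 -33. ]
handle [658.6 -32.9  56.   20.3   9.1] 0.071529626594654
bin [ 594.  -381.6  294.2  372.8    7.9] [[ 430. -553.   98.]
 [ 752. -189.  122.]]
binfloor z [ 0.59566919 -0.36106174  0.00585724]
d cm [ 8.49 -2.37 24.72] w deg [ 9.9 -1.6 -1.9]
d cm [10.9  0.   0. ] w deg [0. 0. 0.]
```

View pics/top2.png

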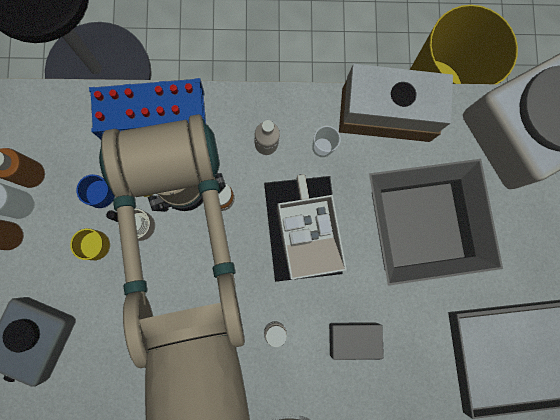

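The top view shows the three bottles in the tub at about (308,225), the handle at (304,190), and the bin rim corners at (370,175), (480,160), (502,268) and (389,284).

```bash
python3 -m handwheel '[{"dx":4,"dy":-2.4,"dz":8,"wx":9.9,"wy":-1.6,"wz":-1.9,"fingers":5},{"dx":4,"dy":-2.4,"dz":14,"wx":9.9,"wy":-1.6,"wz":-1.9,"fingers":5},{"dx":8.5,"dy":-2.4,"dz":20,"wx":9.9,"wy":-1.6,"wz":-1.9,"fingers":5},{"dx":8.5,"dy":-2.4,"dz":24.7,"wx":9.9,"wy":-1.6,"wz":-1.9,"fingers":5},{"dx":8.5,"dy":-2.4,"dz":24.7,"wx":9.9,"wy":-1.6,"wz":-1.9,"fingers":5},{"dx":8.5,"dy":-2.4,"dz":24.7,"wx":9.9,"wy":-1.6,"wz":-1.9,"fingers":5}]'
python3 - <<'E'
from h import *
st();c=snap('top')
print('bin',np.round(np.mean([onplane(c,*q,.11) for q in((370,175),(480,160),(502,268),(389,284))],axis=0)*1000))
W=cloud(c).reshape(-1,3)
k=(W[:,0]>.69)&(W[:,0]<.85)&(W[:,1]>-.15)&(W[:,1]<.12)
for lo,hi in((.07,.09),(.125,.16)):
    Q=W[k&(W[:,2]>lo)&(W[:,2]<hi)]
    for s in (Q[:,1]>-.01,Q[:,1]<=-.01):
        if s.sum()>5:print(lo,rect(Q[s]))
go([(659,-33,41,-80.8)])
c=wb(.055,.09)
E
```

```text
time_s: 13.72
eef_pos: [0.6618, -0.0345, 0.1497]
eef_rot: [2.94, 1.568, 1.539]
contact_force: [-0.3, 0.4, 0.3]
finger_gap: 0.0501
t 13.72 p [661.8 -34.5 149.7] x [ 0.     0.003 -1.   ] jaw -80.3 F [-0.3  0.4  0.3] gap 0.0501 q [-0.16  0.46  1.43  0.    1.26  1.24]
bin [ 569. -335.  110.]
0.07 [772.3  55.7  56.6  44.7  51.1]
0.125 [779.3  52.3  24.9  27.4  90. ]
d cm [10.95 -0.29 -0.05] w deg [ 0.6 -0.2 -0.1]
[ 138    0   91   63 1533] (array([762.4,  38.1,  17.5,  54.2,  43.5]), np.float64(137.5), 10, 9, array([73.7, 88.9]), 1533)
[ 358    0  123  121 5812] (array([769.7, -91.4,  63. ,  65.6,  11.4]), np.float64(112.3), 50, 51, array([75.6, 80.1]), 5812)
[ 495    0   65   28 1130] (array([ 810.8, -154.9,   43. ,    4.7,   83.6]), np.float64(84.6), 4, 0, array([65.9, 73.2]), 1130)
[   0  159   47   89 3027] (array([639.3, 146.8,  59.6,  25.7,   7.4]), np.float64(-167.6), 19, 17, array([65.6, 84.6]), 3027)
[ 228  181  116   99 4214] (array([653. , -34.5,  65.8,  84. ,   9.3]), np.float64(-167.1), 84, 20, array([71.9, 73.2]), 4214)
[ 509  264   36   90 1242] (array([ 627.6, -214.6,   83.1,   25.6,    7.4]), np.float64(-168.7), 17, 26, array([62.3, 87. ]), 1242)
```

```bash
python3 -m handwheel '[{"dx":6,"dy":-0.3,"dz":0,"wx":0.6,"wy":0,"wz":0,"fingers":5},{"dx":9,"dy":-0.3,"dz":0,"wx":0.6,"wy":0,"wz":0,"fingers":5},{"dx":10.9,"dy":-0.3,"dz":0,"wx":0.6,"wy":0,"wz":0,"fingers":5},{"dx":10.9,"dy":-0.3,"dz":0,"wx":0.6,"wy":0,"wz":0,"fingers":5},{"dx":10.9,"dy":-0.3,"dz":0,"wx":0.6,"wy":0,"wz":0,"fingers":1},{"dx":10.9,"dy":-0.3,"dz":0,"wx":0.6,"wy":0,"wz":0,"fingers":1},{"dx":10.9,"dy":-0.3,"dz":0,"wx":0.6,"wy":0,"wz":0,"fingers":1},{"dx":10.9,"dy":-0.3,"dz":0,"wx":0.6,"wy":0,"wz":0,"fingers":1}]' 100
python3 -m handwheel '[{"dx":0,"dy":0,"dz":0,"wx":0,"wy":0,"wz":0,"fingers":1},{"dx":0,"dy":0,"dz":0,"wx":0,"wy":0,"wz":0,"fingers":1},{"dx":-3,"dy":0,"dz":0,"wx":0,"wy":0,"wz":0,"fingers":1},{"dx":-7,"dy":0,"dz":0,"wx":0,"wy":0,"wz":0,"fingers":1},{"dx":-12,"dy":0,"dz":0,"wx":0,"wy":0,"wz":0,"fingers":1},{"dx":-16,"dy":0,"dz":0,"wx":0,"wy":0,"wz":0,"fingers":1},{"dx":-16,"dy":0,"dz":0,"wx":0,"wy":0,"wz":0,"fingers":1}]'
cat > tip.py <<'E'
from fk2 import *
p=fit([1]*6+[1,0,0])[0];s=read_state();st()
phi=float(sys.argv[1]);lz=float(sys.argv[2]);off=float(sys.argv[3])
pr=np.radians(phi);t=np.array([np.cos(pr),np.sin(pr),0]);jaw=np.array([np.sin(pr),-np.cos(pr),0]);Z=np.array([0,0,1.])
Lp=np.array([.569,-.335,lz])+off*t
q=np.array(s['joints']);pos=s['eef_pos'];R0=R.from_euler('xyz',s['eef_rot']).as_matrix();ref=None
for tip in range(0,131,10):
    a=np.radians(tip);x=-Z*np.cos(a)+t*np.sin(a);Rt=np.stack([x,np.cross(jaw,x),jaw],1)
    tx=t*np.cos(a)+Z*np.sin(a);tz=Z*np.cos(a)-t*np.sin(a)
    T=Lp+.214*tx-.013*tz+.019*x
    if ref is None: plan(T,Rt)
    if ref is None or tip==80: ref=(T,Rt)
    q,e=ik(T,Rt,p,q)
    print(tip,np.round(ref[1].T@(T-ref[0])*100,1),'TCP',np.round(T*1000),'q',np.round(q,2),round(e,4))
E
python3 tip.py 75 .15 .03
```

```text
time_s: 14.82
eef_pos: [0.661, -0.0341, 0.0438]
eef_rot: [1.956, 1.564, 0.544]
contact_force: [-0.1, 3.3, 7.2]
finger_gap: 0.0188
time_s: 15.7
eef_pos: [0.6617, -0.0359, 0.2056]
eef_rot: [1.48, 1.56, 0.069]
contact_force: [0.7, -0.5, -3.5]
finger_gap: 0.0186
t 15.7 p [661.7 -35.9 205.6] x [ 0.01   0.001 -1.   ] jaw -80.9 F [ 0.7 -0.5 -3.5] gap 0.0186 q [-0.16  0.42  1.35  0.    1.36  1.25]
d cm [ 8.72 -4.02  5.79] w deg [-65.9   0.4  -0.5]
0 [0. 0. 0.] TCP [632. -99. 118.] q [-0.26  0.45  1.53 -0.    1.17 -0.  ] 0.0
10 [-3.8  0.2  0. ] TCP [633. -97. 156.] q [-0.36  0.42  1.49  0.18  1.25 -0.16] 0.0
20 [-7.5 -0.2 -0. ] TCP [ 632. -101.  193.] q [-0.46  0.41  1.46  0.35  1.36 -0.29] 0.0
30 [-11.1  -1.3  -0. ] TCP [ 629. -112.  229.] q [-0.57  0.42  1.42  0.5   1.49 -0.39] 0.0
40 [-14.5  -2.9  -0. ] TCP [ 625. -128.  263.] q [-0.67  0.44  1.38  0.63  1.62 -0.47] 0.0
50 [-17.5  -5.2   0. ] TCP [ 619. -149.  293.] q [-0.76  0.49  1.34  0.76  1.76 -0.52] 0.0
60 [-20.1  -7.9  -0. ] TCP [ 612. -176.  319.] q [-0.83  0.54  1.31  0.87  1.89 -0.55] 0.0
70 [-22.2 -11.1   0. ] TCP [ 603. -206.  340.] q [-0.9   0.61  1.28  0.99  2.01 -0.57] 0.0
80 [0. 0. 0.] TCP [ 595. -240.  355.] q [-0.95  0.68  1.25  1.1   2.12 -0.56] 0.0
90 [-3.8  0.2  0. ] TCP [ 585. -275.  364.] q [-0.99  0.76  1.23  1.22  2.23 -0.55] 0.0
100 [-7.5 -0.2 -0. ] TCP [ 575. -311.  366.] q [-1.02  0.84  1.22  1.34  2.32 -0.51] 0.0
110 [-11.1  -1.3  -0. ] TCP [ 566. -348.  362.] q [-1.04  0.93  1.21  1.47  2.41 -0.47] 0.0
120 [-14.5  -2.9  -0. ] TCP [ 556. -383.  351.] q [-1.05  1.01  1.21  1.62  2.48 -0.4 ] 0.0
130 [-17.5  -5.2  -0. ] TCP [ 548. -415.  335.] q [-1.05  1.09  1.21  1.78  2.56 -0.32] 0.0
```

The tub is lifted and held (gap 18.6 mm). Next I'll turn it over to the bin, kept high, and tip to 40° before lowering.

```bash
python3 -m handwheel '[{"dx":-1.3,"dy":-0.5,"dz":0.8,"wx":-8,"wy":0.4,"wz":-0.5,"fingers":1},{"dx":-1.3,"dy":-1,"dz":1.6,"wx":-16,"wy":0.4,"wz":-0.5,"fingers":1},{"dx":-1.3,"dy":-1.5,"dz":2.4,"wx":-24,"wy":0.4,"wz":-0.5,"fingers":1},{"dx":-1.3,"dy":-2,"dz":3.2,"wx":-33,"wy":0.4,"wz":-0.5,"fingers":1},{"dx":-1.3,"dy":-2.7,"dz":4,"wx":-42,"wy":0.4,"wz":-0.5,"fingers":1},{"dx":-1.3,"dy":-3.2,"dz":4.8,"wx":-51,"wy":0.4,"wz":-0.5,"fingers":1},{"dx":-1.3,"dy":-4,"dz":5.8,"wx":-60,"wy":0.4,"wz":-0.5,"fingers":1},{"dx":-1.3,"dy":-4,"dz":5.8,"wx":-66,"wy":0.4,"wz":-0.5,"fingers":1}]'
python3 -m handwheel '[{"dx":0,"dy":0,"dz":0,"wx":0,"wy":0,"wz":0,"fingers":1},{"dx":-3.8,"dy":0.2,"dz":0,"wx":0,"wy":0,"wz":10,"fingers":1},{"dx":-7.5,"dy":-0.2,"dz":0,"wx":0,"wy":0,"wz":20,"fingers":1},{"dx":-11.1,"dy":-1.3,"dz":0,"wx":0,"wy":0,"wz":30,"fingers":1},{"dx":-14.5,"dy":-2.9,"dz":0,"wx":0,"wy":0,"wz":40,"fingers":1},{"dx":-14.5,"dy":-2.9,"dz":0,"wx":0,"wy":0,"wz":40,"fingers":1},{"dx":-14.5,"dy":-2.9,"dz":0,"wx":0,"wy":0,"wz":40,"fingers":1}]'
python3 - <<'E'
from h import *
st();snap('scene','s2.png')
E
```

```text
time_s: 16.7
eef_pos: [0.6272, -0.0994, 0.2114]
eef_rot: [-3.092, 1.556, 2.934]
contact_force: [0.7, 0.4, -2.6]
finger_gap: 0.0187
time_s: 17.58
eef_pos: [0.6226, -0.1275, 0.3579]
eef_rot: [1.589, 0.874, 1.324]
contact_force: [-0.5, 0.8, -3.3]
finger_gap: 0.0186
t 17.57 p [ 622.6 -127.5  357.9] x [ 0.157  0.622 -0.767] jaw -14.9 F [-0.5  0.8 -3.3] gap 0.0186 q [-0.66  0.4   1.21  0.65  1.8  -0.34]
```

View pics/s2.png

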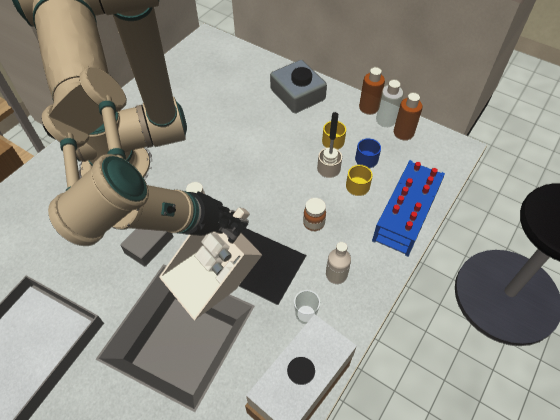

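The scene view shows the tub at about (210,275), tipped 40° with the bottles still in it and its lip over the bin (185,320). Next come the rows for the remaining tip.

Run:
```python
from fk2 import *
p=fit([1]*6+[1,0,0])[0];s=read_state();pr=np.radians(75);t=np.array([np.cos(pr),np.sin(pr),0]);jaw=np.array([np.sin(pr),-np.cos(pr),0]);Z=np.array([0,0,1.])
q=np.array(s['joints']);ref=(s['eef_pos'],R.from_euler('xyz',s['eef_rot']).as_matrix())
for tip,lz in((47,.22),(54,.19),(61,.165),(70,.16),(80,.16),(90,.16),(100,.16),(110,.16),(120,.165),(130,.17)):
    Lp=np.array([.569,-.335,lz])+.03*t
    a=np.radians(tip);x=-Z*np.cos(a)+t*np.sin(a);Rt=np.stack([x,np.cross(jaw,x),jaw],1)
    T=Lp+.214*(t*np.cos(a)+Z*np.sin(a))-.013*(Z*np.cos(a)-t*np.sin(a))+.019*x
    q,e=ik(T,Rt,p,q);print(tip,np.round(q,2),round(e,4),end=' ');plan(T,Rt,ref)
    if tip==110: ref=(T,Rt)
```

```text
47 [-0.73  0.44  1.24  0.74  1.83 -0.41] 0.0 d cm [-0.75 -1.46  0.21] w deg [-0.3 -0.6  7.1]
54 [-0.79  0.48  1.27  0.82  1.87 -0.48] 0.0 d cm [-1.09 -3.48  0.21] w deg [-0.4 -0.6 14.1]
61 [-0.84  0.54  1.29  0.89  1.92 -0.53] 0.0 d cm [-1.78 -5.5   0.22] w deg [-0.4 -0.5 21.1]
70 [-0.9   0.6   1.27  0.99  2.02 -0.55] 0.0 d cm [-4.65 -6.82  0.19] w deg [-0.4 -0.5 30.1]
80 [-0.95  0.67  1.24  1.11  2.13 -0.55] 0.0 d cm [-8.02 -8.51  0.17] w deg [-0.5 -0.5 40.1]
90 [-0.99  0.75  1.23  1.23  2.23 -0.53] 0.0 d cm [-11.05 -10.76   0.15] w deg [-0.5 -0.4 50.1]
100 [-1.02  0.83  1.21  1.35  2.32 -0.49] 0.0 d cm [-13.64 -13.5    0.14] w deg [-0.6 -0.4 60.1]
110 [-1.04  0.92  1.21  1.49  2.41 -0.45] 0.0 d cm [-15.72 -16.64   0.13] w deg [-0.6 -0.3 70.1]
120 [-1.05  0.99  1.21  1.64  2.48 -0.37] 0.0 d cm [-3.59  0.7  -0.  ] w deg [-0. -0. 10.]
130 [-1.05  1.07  1.22  1.81  2.55 -0.28] 0.0 d cm [-7.17  0.74 -0.  ] w deg [ 0.  0. 20.]
```

```bash
python3 -m handwheel '[{"dx":-0.8,"dy":-1.5,"dz":0.2,"wx":-0.4,"wy":-0.5,"wz":7,"fingers":1},{"dx":-1.1,"dy":-3.5,"dz":0.2,"wx":-0.4,"wy":-0.5,"wz":14,"fingers":1},{"dx":-1.8,"dy":-5.5,"dz":0.2,"wx":-0.4,"wy":-0.5,"wz":21,"fingers":1},{"dx":-4.7,"dy":-6.8,"dz":0.2,"wx":-0.4,"wy":-0.5,"wz":30,"fingers":1},{"dx":-8,"dy":-8.5,"dz":0.2,"wx":-0.5,"wy":-0.5,"wz":40,"fingers":1},{"dx":-11,"dy":-10.8,"dz":0.2,"wx":-0.5,"wy":-0.4,"wz":50,"fingers":1},{"dx":-13.6,"dy":-13.5,"dz":0.1,"wx":-0.6,"wy":-0.4,"wz":60,"fingers":1},{"dx":-15.7,"dy":-16.6,"dz":0.1,"wx":-0.6,"wy":-0.3,"wz":70,"fingers":1}]'
python3 -m handwheel '[{"dx":0,"dy":0,"dz":0,"wx":0,"wy":0,"wz":0,"fingers":1},{"dx":0,"dy":0,"dz":0,"wx":0,"wy":0,"wz":0,"fingers":1},{"dx":-3.6,"dy":0.7,"dz":0,"wx":0,"wy":0,"wz":10,"fingers":1},{"dx":-3.6,"dy":0.7,"dz":0,"wx":0,"wy":0,"wz":10,"fingers":1},{"dx":0,"dy":0,"dz":0,"wx":0,"wy":0,"wz":2,"fingers":1},{"dx":-3.6,"dy":0.7,"dz":0,"wx":0,"wy":0,"wz":10,"fingers":1},{"dx":-3.6,"dy":0.7,"dz":0,"wx":0,"wy":0,"wz":10,"fingers":1},{"dx":-3.6,"dy":0.7,"dz":0,"wx":0,"wy":0,"wz":10,"fingers":1}]'
python3 - <<'E'
from h import *
st();snap('scene','s3.png')
E
```

```text
time_s: 18.62
eef_pos: [0.5664, -0.3476, 0.3733]
eef_rot: [1.569, -0.351, 1.312]
contact_force: [1.0, -0.4, -2.5]
finger_gap: 0.0183
time_s: 19.62
eef_pos: [0.5566, -0.3814, 0.3694]
eef_rot: [1.565, -0.519, 1.313]
contact_force: [-0.5, 0.4, -2.1]
finger_gap: 0.0182
t 19.62 p [ 556.6 -381.4  369.4] x [0.221 0.84  0.496] jaw -14.9 F [-0.5  0.4 -2.1] gap 0.0182 q [-1.05  0.99  1.2   1.64  2.48 -0.37]
```

View pics/s3.png

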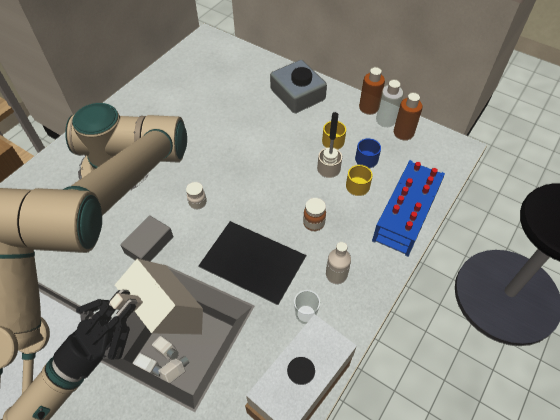

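The scene view shows the tub inverted at about (165,300) and all three bottles in the bin at (147,363), (163,345) and (173,370). The wrist load is 2.1 N, which matches an empty tub. Now I'll untip it.

Run:
```python
from fk2 import *
p=fit([1]*6+[1,0,0])[0];s=read_state();pr=np.radians(75);t=np.array([np.cos(pr),np.sin(pr),0]);jaw=np.array([np.sin(pr),-np.cos(pr),0]);Z=np.array([0,0,1.])
q=np.array(s['joints']);ref=(s['eef_pos'],R.from_euler('xyz',s['eef_rot']).as_matrix())
for tip,lz in((110,.17),(100,.18),(90,.19),(80,.2),(70,.21),(60,.22),(50,.24),(40,.25),(30,.26),(20,.26),(10,.26),(0,.26)):
    Lp=np.array([.569,-.335,lz])+.03*t
    a=np.radians(tip);x=-Z*np.cos(a)+t*np.sin(a);Rt=np.stack([x,np.cross(jaw,x),jaw],1)
    T=Lp+.214*(t*np.cos(a)+Z*np.sin(a))-.013*(Z*np.cos(a)-t*np.sin(a))+.019*x
    q,e=ik(T,Rt,p,q);print(tip,np.round(q,2),round(e,4),end=' ');plan(T,Rt,ref)
    if tip==40: ref=(T,Rt)
c=snap('top','top3.png')
W=cloud(c);m=(c['pixels'].max(2)<45);m[:,:250]=0;m[:,350:]=0;m[:160]=0;m[300:]=0
k,l,S,_=cv2.connectedComponentsWithStats(m.astype(np.uint8));i=1+S[1:,4].argmax();pts=np.argwhere(l==i)[:,::-1]
(cx,cy),wh,an=cv2.minAreaRect(pts.astype(np.float32));b=cv2.boxPoints(((cx,cy),wh,an));print('px',cx,cy,S[i])
G=np.array([onplane(c,*q,.003) for q in pts]);print('mat',rect(G),'z',np.nanmedian(W[l==i][:,2]))
```

```text
110 [-1.04  0.91  1.2   1.5   2.41 -0.42] 0.0 d cm [ 3.67 -0.64  0.01] w deg [ 0.2 -0.2 -9.7]
100 [-1.02  0.82  1.2   1.38  2.33 -0.45] 0.0 d cm [ 7.63 -1.26  0.02] w deg [  0.2  -0.2 -19.7]
90 [-0.99  0.73  1.2   1.27  2.25 -0.46] 0.0 d cm [11.28 -2.46  0.03] w deg [  0.2  -0.1 -29.7]
80 [-0.95  0.65  1.2   1.15  2.16 -0.46] 0.0 d cm [14.53 -4.18  0.04] w deg [  0.3  -0.1 -39.7]
70 [-0.9   0.57  1.2   1.04  2.07 -0.45] 0.0 d cm [17.28 -6.33  0.04] w deg [  0.3  -0.1 -49.7]
60 [-0.83  0.5   1.2   0.92  1.98 -0.43] 0.0 d cm [19.47 -8.83  0.04] w deg [  0.3  -0.1 -59.7]
50 [-0.76  0.44  1.2   0.79  1.9  -0.38] 0.0 d cm [ 21.55 -10.71   0.04] w deg [  0.3  -0.1 -69.7]
40 [-0.67  0.4   1.21  0.65  1.8  -0.34] 0.0 d cm [ 22.49 -13.58   0.03] w deg [  0.3  -0.  -79.7]
30 [-0.57  0.37  1.23  0.5   1.7  -0.28] 0.0 d cm [ 2.9  -0.24 -0.  ] w deg [  0.  -0. -10.]
20 [-0.46  0.35  1.27  0.34  1.59 -0.21] 0.0 d cm [ 6.36 -1.74  0.  ] w deg [  0.  -0. -20.]
10 [-0.36  0.36  1.32  0.17  1.49 -0.11] 0.0 d cm [ 9.51 -3.82  0.  ] w deg [  0.  -0. -30.]
0 [-0.26  0.38  1.36 -0.    1.4  -0.  ] 0.0 d cm [12.24 -6.42  0.  ] w deg [  0.  -0. -40.]
px 302.53033447265625 228.16700744628906 [ 264  177   78  104 6493]
mat [563.3 -38.6 247.  167.2   6.1] z 0.002349706723320577
```

```bash
python3 -m handwheel '[{"dx":3.7,"dy":-0.6,"dz":0,"wx":0.2,"wy":-0.2,"wz":-9.7,"fingers":1},{"dx":7.6,"dy":-1.3,"dz":0,"wx":0.2,"wy":-0.2,"wz":-19.7,"fingers":1},{"dx":11.3,"dy":-2.5,"dz":0,"wx":0.2,"wy":-0.1,"wz":-29.7,"fingers":1},{"dx":14.5,"dy":-4.2,"dz":0,"wx":0.3,"wy":-0.1,"wz":-39.7,"fingers":1},{"dx":17.3,"dy":-6.3,"dz":0,"wx":0.3,"wy":-0.1,"wz":-49.7,"fingers":1},{"dx":19.5,"dy":-8.8,"dz":0,"wx":0.3,"wy":-0.1,"wz":-59.7,"fingers":1},{"dx":21.6,"dy":-10.7,"dz":0,"wx":0.3,"wy":-0.1,"wz":-69.7,"fingers":1},{"dx":22.5,"dy":-13.6,"dz":0,"wx":0.3,"wy":0,"wz":-79.7,"fingers":1}]'
python3 -m handwheel '[{"dx":2.9,"dy":-0.2,"dz":0,"wx":0,"wy":0,"wz":-10,"fingers":1},{"dx":6.4,"dy":-1.7,"dz":0,"wx":0,"wy":0,"wz":-20,"fingers":1},{"dx":9.5,"dy":-3.8,"dz":0,"wx":0,"wy":0,"wz":-30,"fingers":1},{"dx":12.2,"dy":-6.4,"dz":0,"wx":0,"wy":0,"wz":-40,"fingers":1},{"dx":12.2,"dy":-6.4,"dz":0,"wx":0,"wy":0,"wz":-40,"fingers":1}]'
python3 - <<'E'
from h import *
st();go([(660.5,-33.1,210,-83.9),(660.5,-33.1,46,-83.9)])
E
```

```text
time_s: 20.72
eef_pos: [0.624, -0.128, 0.3647]
eef_rot: [1.565, 0.875, 1.305]
contact_force: [0.8, 0.4, -4.4]
finger_gap: 0.0189
time_s: 21.35
eef_pos: [0.6297, -0.0948, 0.2259]
eef_rot: [2.428, 1.559, 2.172]
contact_force: [-1.1, -0.1, -3.2]
finger_gap: 0.0186
t 21.35 p [629.7 -94.8 225.9] x [-0.006  0.009 -1.   ] jaw -14.7 F [-1.1 -0.1 -3.2] gap 0.0186 q [-0.26  0.38  1.37  0.01  1.41 -0.01]
d cm [1.63 6.74 1.43] w deg [69.2 -0.7 -0.1]
d cm [16.4  0.   0. ] w deg [0. 0. 0.]
```

```bash
python3 -m handwheel '[{"dx":0,"dy":0.8,"dz":0.2,"wx":9,"wy":-0.7,"wz":-0.1,"fingers":1},{"dx":0,"dy":1.7,"dz":0.4,"wx":18,"wy":-0.7,"wz":-0.1,"fingers":1},{"dx":0,"dy":2.6,"dz":0.6,"wx":27,"wy":-0.7,"wz":-0.1,"fingers":1},{"dx":0.4,"dy":3.5,"dz":0.8,"wx":36,"wy":-0.7,"wz":-0.1,"fingers":1},{"dx":0.8,"dy":4.4,"dz":1,"wx":45,"wy":-0.7,"wz":-0.1,"fingers":1},{"dx":1.2,"dy":5.3,"dz":1.2,"wx":54,"wy":-0.7,"wz":-0.1,"fingers":1},{"dx":1.6,"dy":6.2,"dz":1.4,"wx":63,"wy":-0.7,"wz":-0.1,"fingers":1},{"dx":1.6,"dy":6.7,"dz":1.4,"wx":69.2,"wy":-0.7,"wz":-0.1,"fingers":1}]'
python3 -m handwheel '[{"dx":0,"dy":0,"dz":0,"wx":0,"wy":0,"wz":0,"fingers":1},{"dx":0,"dy":0,"dz":0,"wx":0,"wy":0,"wz":0,"fingers":1}]'
python3 - <<'E'
from h import *
st();go([(660.5,-33.1,46,-83.9)])
c=snap('top','top4.png');W=cloud(c)
# tub rim heights (wrist z 210 -> rim ~242) along lip and back
M=W.reshape(-1,3);k=(M[:,0]>.43)&(M[:,0]<.64)&(M[:,1]>-.16)&(M[:,1]<.07)&(M[:,2]>.22)&(M[:,2]<.27);Q=M[k]
A=np.c_[Q[:,:2]-Q[:,:2].mean(0),np.ones(len(Q))];print(len(Q),np.linalg.lstsq(A,Q[:,2],rcond=None)[0],np.percentile(Q[:,2],[2,50,98]))
im=cv2.imread('pics/top4.png')[120:330,200:480];cv2.imwrite('pics/c4.png',cv2.resize(im,None,fx=2.5,fy=2.5))
E
```

```text
time_s: 22.35
eef_pos: [0.663, -0.0399, 0.2139]
eef_rot: [1.192, 1.563, -0.284]
contact_force: [-0.6, 0.9, -1.9]
finger_gap: 0.0186
time_s: 22.6
eef_pos: [0.6627, -0.04, 0.2132]
eef_rot: [0.911, 1.563, -0.559]
contact_force: [-0.4, -0.8, -2.1]
finger_gap: 0.0181
t 22.6 p [662.7 -40.  213.2] x [ 0.007 -0.004 -1.   ] jaw -84.2 F [-0.4 -0.8 -2.1] gap 0.0181 q [-0.16  0.42  1.34 -0.    1.38  1.31]
d cm [16.72 -0.26 -0.79] w deg [-0.3  0.3 -0.4]
545 [ 0.0232984  -0.00053935  0.23681996] [0.22093548 0.23971474 0.24420704]
```

View pics/c4.png

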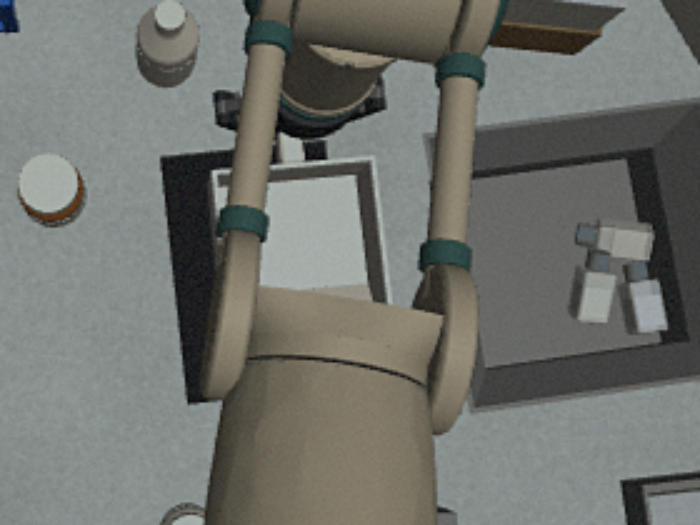

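The crop shows the tub empty and all three bottles in the bin, at about (615,240), (597,290) and (645,300) in the crop. Lower it onto the mat.

```bash
python3 -m handwheel '[{"dx":4,"dy":-0.3,"dz":-0.8,"wx":-0.3,"wy":0.3,"wz":-1.3,"fingers":1},{"dx":8,"dy":-0.3,"dz":-0.8,"wx":-0.3,"wy":0.3,"wz":-1.3,"fingers":1},{"dx":12,"dy":-0.3,"dz":-0.8,"wx":-0.3,"wy":0.3,"wz":-1.3,"fingers":1},{"dx":15,"dy":-0.3,"dz":-0.8,"wx":-0.3,"wy":0.3,"wz":-1.3,"fingers":1},{"dx":16.4,"dy":-0.3,"dz":-0.8,"wx":-0.3,"wy":0.3,"wz":-1.3,"fingers":1},{"dx":16.4,"dy":-0.3,"dz":-0.8,"wx":-0.3,"wy":0.3,"wz":-1.3,"fingers":1},{"dx":16.4,"dy":-0.3,"dz":-0.8,"wx":-0.3,"wy":0.3,"wz":-1.3,"fingers":1}]'
python3 - <<'E'
from h import *
st();go([(660.5,-33.1,43,-83.9)])
E
```

```text
time_s: 23.52
eef_pos: [0.6608, -0.0322, 0.0495]
eef_rot: [-1.536, 1.555, -3.001]
contact_force: [-0.1, -0.4, -2.7]
finger_gap: 0.0184
t 23.52 p [660.8 -32.2  49.5] x [-0.015 -0.002 -1.   ] jaw -83.9 F [-0.1 -0.4 -2.7] gap 0.0184 q [-0.15  0.55  1.54 -0.01  1.07  1.32]
d cm [ 0.65 -0.03  0.09] w deg [-0.   0.   0.9]
```

```bash
python3 -m handwheel '[{"dx":0.3,"dy":0,"dz":0,"wx":0,"wy":0,"wz":0,"fingers":1},{"dx":0.5,"dy":0,"dz":0,"wx":0,"wy":0,"wz":0,"fingers":1},{"dx":0.5,"dy":0,"dz":0,"wx":0,"wy":0,"wz":0,"fingers":1}]'
python3 -m handwheel '[{"dx":0.1,"dy":0,"dz":0,"wx":0,"wy":0,"wz":0.5,"fingers":1},{"dx":0.1,"dy":0,"dz":0,"wx":0,"wy":0,"wz":0.5,"fingers":1}]'
python3 -c "
from h import *
st()"
```

```text
time_s: 23.9
eef_pos: [0.6596, -0.0319, 0.0432]
eef_rot: [-1.574, 1.553, -3.039]
contact_force: [-0.4, -0.1, -1.2]
finger_gap: 0.0185
time_s: 24.15
eef_pos: [0.6596, -0.0319, 0.0433]
eef_rot: [-1.558, 1.562, -3.022]
contact_force: [-1.1, 0.6, 5.1]
finger_gap: 0.0186
t 24.15 p [659.6 -31.9  43.3] x [-0.008 -0.001 -1.   ] jaw -83.9 F [-1.1  0.6  5.1] gap 0.0186 q [-0.15  0.55  1.56 -0.    1.04  1.31]
```

Contact at 5 N. Release with moderate opening, rise, and swing clear to look.

```bash
python3 -m handwheel '[{"dx":0,"dy":0,"dz":0,"wx":0,"wy":0,"wz":0,"fingers":5},{"dx":0,"dy":0,"dz":0,"wx":0,"wy":0,"wz":0,"fingers":5},{"dx":0,"dy":0,"dz":0,"wx":0,"wy":0,"wz":0,"fingers":5},{"dx":-3,"dy":0,"dz":0,"wx":0,"wy":0,"wz":0,"fingers":5},{"dx":-8,"dy":0,"dz":0,"wx":0,"wy":0,"wz":0,"fingers":5},{"dx":-14,"dy":0,"dz":0,"wx":0,"wy":0,"wz":0,"fingers":5},{"dx":-18,"dy":0,"dz":0,"wx":0,"wy":0,"wz":0,"fingers":5},{"dx":-22,"dy":0,"dz":0,"wx":0,"wy":0,"wz":0,"fingers":5}]' 60
python3 - <<'E'
from h import *
st()
from fk2 import *
p=fit([1]*6+[1,0,0])[0];q=np.array(read_state()['joints'])
for n,T,j in(('br above',(.569,.361,.30),-30),('br grip',(.569,.361,.18),-30),('lift',(.569,.361,.42),-30),('tub',(.577,-.042,.30),-30)):
  for jj in (-90,-45,0,45,90):
    print(n,jj,*ik(np.array(T),Rdown(jj),p,q))
go([(450,200,300,0)])
E
```

```text
time_s: 25.15
eef_pos: [0.6615, -0.0317, 0.2634]
eef_rot: [-1.567, 1.562, -3.032]
contact_force: [0.9, -0.8, -0.3]
finger_gap: 0.0499
t 25.15 p [661.5 -31.7 263.4] x [-0.009 -0.001 -1.   ] jaw -83.9 F [ 0.9 -0.8 -0.3] gap 0.0499 q [-0.15  0.4   1.24 -0.    1.51  1.31]
br above -90 [4.62191072e-01 4.04712283e-01 1.14410387e+00 5.72084600e-13
 1.59277650e+00 2.03298740e+00] 7.730067872050025e-12
br above -45 [4.62191072e-01 4.04712283e-01 1.14410387e+00 5.02935335e-13
 1.59277650e+00 1.24758924e+00] 7.599540175896086e-12
br above 0 [4.62191072e-01 4.04712283e-01 1.14410387e+00 3.04639058e-13
 1.59277650e+00 4.62191072e-01] 4.0750567243815984e-12
br above 45 [ 4.62191072e-01  4.04712284e-01  1.14410387e+00  1.45950104e-14
  1.59277650e+00 -3.23207091e-01] 2.1898424696020106e-13
br above 90 [ 4.62191072e-01  4.04712283e-01  1.14410387e+00  2.04023336e-11
  1.59277650e+00 -1.10860525e+00] 2.8688463026108074e-10
br grip -90 [ 4.62191072e-01  4.52838334e-01  1.35736668e+00 -1.87957091e-14
  1.33138764e+00  2.03298740e+00] 4.725316267351334e-13
br grip -45 [ 4.62191072e-01  4.52838334e-01  1
[... 1108 characters left out ...]
6e-11
tub -90 [-1.92911704e-01  2.51888205e-01  1.37072417e+00 -8.55121878e-15
  1.51898028e+00  1.37788462e+00] 5.6520458324850915e-14
tub -45 [-1.92911704e-01  2.51888205e-01  1.37072417e+00 -1.24881450e-14
  1.51898028e+00  5.92486459e-01] 4.286204402942814e-14
tub 0 [-1.92911704e-01  2.51888205e-01  1.37072417e+00  3.20336115e-18
  1.51898028e+00 -1.92911704e-01] 5.551115123125783e-16
tub 45 [-1.92911704e-01  2.51888205e-01  1.37072417e+00  6.79971907e-11
  1.51898028e+00 -9.78309867e-01] 8.909231366639272e-10
tub 90 [-1.92911704e-01  2.51888205e-01  1.37072417e+00  8.09267934e-11
  1.51898028e+00 -1.76370803e+00] 9.63688253037098e-10
d cm [ -3.49 -18.61 -25.27] w deg [-83.9  -0.4   0.4]
```

Run:
```python
from h import *
go([(520,330,300,-84)])
```

```text
d cm [ -3.56 -10.28 -37.46] w deg [0.1 0.  0.5]
```

```bash
python3 -m handwheel '[{"dx":-3.6,"dy":-10.3,"dz":-37.5,"wx":0,"wy":0,"wz":0.5,"fingers":6},{"dx":-3.6,"dy":-10.3,"dz":-37.5,"wx":0,"wy":0,"wz":0.5,"fingers":6},{"dx":-3.6,"dy":-10.3,"dz":-37.5,"wx":0,"wy":0,"wz":0.5,"fingers":6},{"dx":-3.6,"dy":-10.3,"dz":-37.5,"wx":0,"wy":0,"wz":0.5,"fingers":6},{"dx":-3.6,"dy":-10.3,"dz":-37.5,"wx":0,"wy":0,"wz":0.5,"fingers":6},{"dx":-3.6,"dy":-10.3,"dz":-37.5,"wx":0,"wy":0,"wz":0.5,"fingers":6},{"dx":-3.6,"dy":-10.3,"dz":-37.5,"wx":0,"wy":0,"wz":0.5,"fingers":6},{"dx":-3.6,"dy":-10.3,"dz":-37.5,"wx":0,"wy":0,"wz":0.5,"fingers":6}]'
python3 - <<'E'
from h import *
st();c=snap('top','top5.png');tub(c)
w=snap('wrist','w5.png');W=cloud(w);px=w['pixels']
# brush handle: dark & high, near (570,362)
k=(np.hypot(W[...,0]-.57,W[...,1]-.362)<.04)
for lo in(.1,.13,.15,.17,.19,.21,.225):
    Q=W[k&(W[...,2]>lo)&(W[...,2]<lo+.02)]
    if len(Q)>5:print('w',lo,np.round(Q.mean(0)*1000,1),np.round(Q.max(0)*1000),np.round(Q.min(0)*1000),len(Q))
s=snap('scene');W=cloud(s);k=(np.hypot(W[...,0]-.57,W[...,1]-.362)<.04)
Q=W[k&(W[...,2]>.228)&(W[...,2]<.25)];print('s',np.round(Q.mean(0)*1000,1),np.round(Q.max(0)*1000),np.round(Q.min(0)*1000),len(Q))
E
```

```text
time_s: 26.15
eef_pos: [0.5195, 0.3308, 0.2987]
eef_rot: [-0.803, 1.57, -2.266]
contact_force: [-0.6, -1.1, -0.3]
finger_gap: 0.0601
t 26.15 p [519.5 330.8 298.7] x [-0.001 -0.001 -1.   ] jaw -83.8 F [-0.6 -1.1 -0.3] gap 0.0601 q [ 0.45  0.31  1.29 -0.    1.54  1.92]
tub rect [564.1 -42.3 240.9 132.5   5.6] 1295
floor [574.1 -41.3] ang 5.6 handle [657.7 -33.1]
w 0.13 [572.2 361.4 146.7] [576. 370. 150.] [565. 358. 142.] 15
w 0.15 [571.9 360.8 160.6] [576. 370. 170.] [564. 358. 151.] 51
w 0.17 [571.8 361.2 180.6] [576. 371. 190.] [563. 358. 170.] 67
w 0.19 [571.7 360.9 200.3] [576. 371. 210.] [563. 358. 190.] 79
w 0.21 [572.  361.1 220.3] [576. 371. 230.] [564. 358. 210.] 108
w 0.225 [567.8 366.  233.7] [576. 375. 236.] [559. 358. 225.] 750
s [570.3 364.  233.4] [578. 372. 238.] [563. 356. 229.] 30
```

View pics/w5.png

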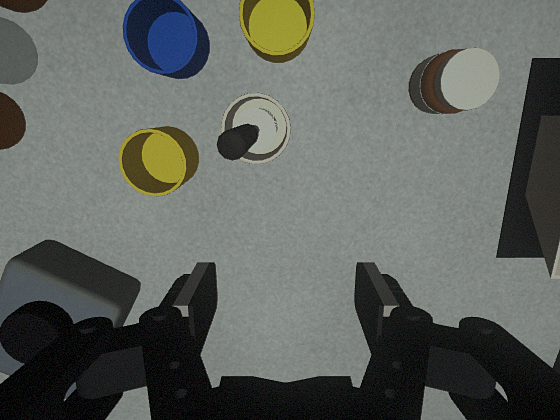

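The wrist view shows the black handle's end at (236,143) above the white holder (255,128), with the yellow and blue look-alikes around it. The tub stands on the mat at floor point (574,-41), angle 5.6°.

Run:
```python
from h import *
go([(568.5,365.5,300,-84)])
```

```text
d cm [-0.16  5.15 -3.16] w deg [-0.   0.1  0.1]
```

```bash
python3 -m handwheel '[{"dx":0,"dy":3,"dz":-1.8,"wx":0,"wy":0.1,"wz":0.1,"fingers":6},{"dx":0,"dy":5.2,"dz":-3.2,"wx":0,"wy":0.1,"wz":0.1,"fingers":6},{"dx":0,"dy":5.2,"dz":-3.2,"wx":0,"wy":0.1,"wz":0.1,"fingers":6},{"dx":4,"dy":5.2,"dz":-3.2,"wx":0,"wy":0.1,"wz":0.1,"fingers":6},{"dx":8,"dy":5.2,"dz":-3.2,"wx":0,"wy":0.1,"wz":0.1,"fingers":6},{"dx":11,"dy":5.2,"dz":-3.2,"wx":0,"wy":0.1,"wz":0.1,"fingers":6},{"dx":12.3,"dy":5.2,"dz":-3.2,"wx":0,"wy":0.1,"wz":0.1,"fingers":6},{"dx":12.3,"dy":5.2,"dz":-3.2,"wx":0,"wy":0.1,"wz":0.1,"fingers":6}]'
python3 -m handwheel '[{"dx":0,"dy":0,"dz":0,"wx":0,"wy":0,"wz":0,"fingers":1},{"dx":0,"dy":0,"dz":0,"wx":0,"wy":0,"wz":0,"fingers":1},{"dx":0,"dy":0,"dz":0,"wx":0,"wy":0,"wz":0,"fingers":1},{"dx":0,"dy":0,"dz":0,"wx":0,"wy":0,"wz":0,"fingers":1},{"dx":0,"dy":0,"dz":0,"wx":0,"wy":0,"wz":0,"fingers":1},{"dx":0,"dy":0,"dz":0,"wx":0,"wy":0,"wz":0,"fingers":1},{"dx":0,"dy":0,"dz":0,"wx":0,"wy":0,"wz":0,"fingers":1}]' 60
python3 -c "
from h import *
st()"
```

```text
time_s: 27.3
eef_pos: [0.5678, 0.3666, 0.1756]
eef_rot: [-2.76, 1.57, 2.058]
contact_force: [-0.3, -0.2, 0.2]
finger_gap: 0.0602
time_s: 28.18
eef_pos: [0.5688, 0.3678, 0.1774]
eef_rot: [2.146, 1.567, 0.681]
contact_force: [0.7, -1.3, 6.3]
finger_gap: 0.0164
t 28.18 p [568.8 367.8 177.4] x [ 0.003  0.003 -1.   ] jaw -83.9 F [ 0.7 -1.3  6.3] gap 0.0164 q [0.47 0.46 1.36 0.   1.32 1.94]
```

```bash
python3 -m handwheel '[{"dx":-3,"dy":0,"dz":0,"wx":0,"wy":0,"wz":0,"fingers":1},{"dx":-7,"dy":0,"dz":0,"wx":0,"wy":0,"wz":0,"fingers":1},{"dx":-12,"dy":0,"dz":0,"wx":0,"wy":0,"wz":0,"fingers":1},{"dx":-17,"dy":0,"dz":0,"wx":0,"wy":0,"wz":0,"fingers":1},{"dx":-20,"dy":0,"dz":0,"wx":0,"wy":0,"wz":0,"fingers":1},{"dx":-20,"dy":0,"dz":0,"wx":0,"wy":0,"wz":0,"fingers":1}]'
python3 - <<'E'
from h import *
st();c=snap('scene','s6.png')
a=np.radians(5.6);p=np.array([574.1,-41.3])+2*np.array([np.cos(a),np.sin(a)])
go([(*p,375,-84)])
im=cv2.imread('pics/s6.png')[40:250,200:420];cv2.imwrite('pics/c6.png',cv2.resize(im,None,fx=2.8,fy=2.8))
E
```

```text
time_s: 28.92
eef_pos: [0.5685, 0.3678, 0.3783]
eef_rot: [2.187, 1.564, 0.722]
contact_force: [0.2, -0.1, -0.5]
finger_gap: 0.0165
t 28.93 p [568.5 367.8 378.3] x [ 0.005  0.005 -1.   ] jaw -83.9 F [ 0.2 -0.1 -0.5] gap 0.0165 q [0.47 0.4  0.96 0.   1.77 1.94]
d cm [-2.000e-02 -3.510e+00  4.072e+01] w deg [ 0.1 -0.1 -0.1]
```

View pics/c6.png

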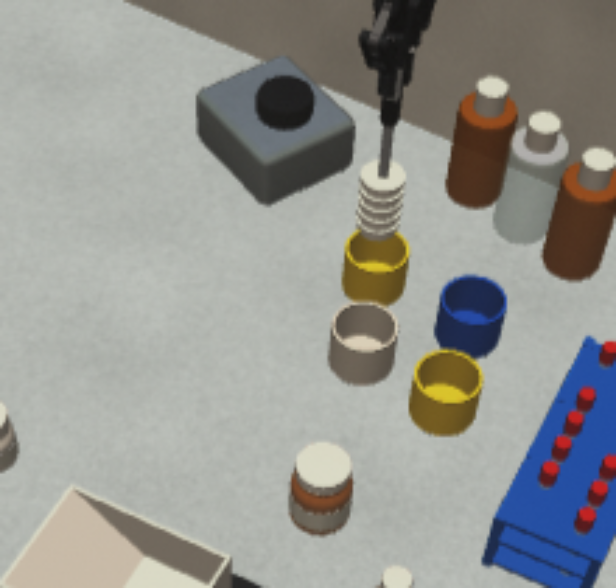

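The crop shows the brush held, its head at about (378,200) and clear of the empty white holder at (363,343). Move above the tub.

```bash
python3 -m handwheel '[{"dx":0,"dy":-0.5,"dz":5,"wx":0,"wy":0,"wz":0,"fingers":1},{"dx":0,"dy":-1,"dz":11,"wx":0,"wy":0,"wz":0,"fingers":1},{"dx":0,"dy":-1.5,"dz":17,"wx":0,"wy":0,"wz":0,"fingers":1},{"dx":0,"dy":-2,"dz":23,"wx":0,"wy":0,"wz":0,"fingers":1},{"dx":0,"dy":-2.5,"dz":29,"wx":0,"wy":0,"wz":0,"fingers":1},{"dx":0,"dy":-3,"dz":35,"wx":0,"wy":0,"wz":0,"fingers":1},{"dx":0,"dy":-3.5,"dz":39,"wx":0,"wy":0,"wz":0,"fingers":1},{"dx":0,"dy":-3.5,"dz":40.7,"wx":0,"wy":0,"wz":0,"fingers":1}]'
python3 -m handwheel '[{"dx":0,"dy":0,"dz":0,"wx":0,"wy":0,"wz":0,"fingers":1},{"dx":0,"dy":0,"dz":0,"wx":0,"wy":0,"wz":0,"fingers":1}]'
python3 - <<'E'
from h import *
st();c=snap('scene','s7.png');W=cloud(c)
k=(abs(W[...,0]-.576)<.08)&(abs(W[...,1]+.041)<.08)
for lo in np.arange(.18,.36,.02):
    Q=W[k&(W[...,2]>lo)&(W[...,2]<lo+.02)]
    if len(Q)>5:print(round(lo,2),np.round(Q.mean(0)*1000,1),np.round(Q.max(0)*1000),np.round(Q.min(0)*1000),len(Q))
t=snap('top');M=cloud(t).reshape(-1,3);tub(t)
a=np.radians(5.6);p=np.array([574.1,-41.3])+2*np.array([np.cos(a),np.sin(a)]);go([(*p,200,-84)])
E
```

```text
time_s: 29.98
eef_pos: [0.5751, -0.0431, 0.3724]
eef_rot: [-2.294, 1.566, 2.522]
contact_force: [0.0, 1.1, -0.6]
finger_gap: 0.0163
time_s: 30.22
eef_pos: [0.576, -0.0396, 0.3744]
eef_rot: [-3.099, 1.567, 1.721]
contact_force: [0.4, 0.6, -0.9]
finger_gap: 0.0167
t 30.23 p [576.  -39.6 374.4] x [-0.001  0.003 -1.   ] jaw -83.8 F [ 0.4  0.6 -0.9] gap 0.0167 q [-0.19  0.24  1.21  0.    1.69  1.27]
0.2 [586.3 -53.1 213.8] [598. -31. 220.] [564. -63. 203.] 60
0.22 [586.1 -51.5 230.4] [598. -25. 240.] [559. -63. 221.] 83
0.24 [586.6 -52.7 251.2] [599. -29. 260.] [559. -63. 240.] 98
0.26 [578.6 -43.4 271.6] [599. -17. 280.] [555. -64. 260.] 240
0.28 [578.7 -43.7 290.6] [583. -39. 299.] [575. -46. 280.] 21
0.3 [578.6 -42.9 310.4] [582. -39. 319.] [573. -45. 300.] 24
0.32 [578.4 -43.2 327.8] [583. -37. 339.] [574. -48. 321.] 20
0.34 [580.7 -44.9 351.1] [586. -34. 360.] [569. -50. 341.] 47
tub rect [ 5.298e+02 -4.000e-01  1.806e+02  4.310e+01  6.000e+00] 357
floor [539.7   0.6] ang 6.0 handle [623.3   9.4]
d cm [17.49 -0.03  0.21] w deg [ 0.2 -0.2 -0. ]
```

```bash
python3 -m handwheel '[{"dx":5,"dy":0,"dz":0.2,"wx":0,"wy":0,"wz":0,"fingers":1},{"dx":10,"dy":0,"dz":0.2,"wx":0,"wy":0,"wz":0,"fingers":1},{"dx":13,"dy":0,"dz":0.2,"wx":0,"wy":0,"wz":0,"fingers":1},{"dx":15.5,"dy":0,"dz":0.2,"wx":0,"wy":0,"wz":0,"fingers":1},{"dx":17.5,"dy":0,"dz":0.2,"wx":0,"wy":0,"wz":0,"fingers":1},{"dx":18.8,"dy":0,"dz":0.2,"wx":0,"wy":0,"wz":0,"fingers":1},{"dx":19.2,"dy":0,"dz":0.2,"wx":0,"wy":0,"wz":0,"fingers":1},{"dx":19.2,"dy":0,"dz":0.2,"wx":0,"wy":0,"wz":0,"fingers":1}]'
python3 -m handwheel '[{"dx":0.2,"dy":0,"dz":0,"wx":0,"wy":0,"wz":0,"fingers":1},{"dx":0.3,"dy":0,"dz":0,"wx":0,"wy":0,"wz":0,"fingers":1}]'
```

```text
time_s: 31.32
eef_pos: [0.5768, -0.0425, 0.1835]
eef_rot: [2.394, 1.568, 0.93]
contact_force: [0.5, 0.6, -1.0]
finger_gap: 0.0163
time_s: 31.58
eef_pos: [0.5767, -0.0429, 0.1806]
eef_rot: [2.26, 1.568, 0.795]
contact_force: [-0.2, -0.7, -1.0]
finger_gap: 0.0166
```

```bash
python3 -m handwheel '[{"dx":0.1,"dy":0,"dz":0,"wx":0,"wy":0,"wz":0,"fingers":1},{"dx":0.1,"dy":0,"dz":0,"wx":0,"wy":0,"wz":0,"fingers":1}]'
python3 -m handwheel '[{"dx":0.1,"dy":0,"dz":0,"wx":0,"wy":0,"wz":0,"fingers":1},{"dx":0.1,"dy":0,"dz":0,"wx":0,"wy":0,"wz":0,"fingers":1}]'
```

```text
time_s: 31.82
eef_pos: [0.5766, -0.0429, 0.1794]
eef_rot: [2.408, 1.569, 0.943]
contact_force: [-0.4, 0.3, 1.0]
finger_gap: 0.0164
time_s: 32.08
eef_pos: [0.5769, -0.0428, 0.1793]
eef_rot: [2.086, 1.568, 0.621]
contact_force: [-0.5, 0.5, 5.3]
finger_gap: 0.0163
```

Floor contact at 5 N counts as the first down stroke. Now up, down, up, down, up.

```bash
python3 -m handwheel '[{"dx":-3,"dy":0,"dz":0,"wx":0,"wy":0,"wz":0,"fingers":1},{"dx":-6,"dy":0,"dz":0,"wx":0,"wy":0,"wz":0,"fingers":1},{"dx":-6,"dy":0,"dz":0,"wx":0,"wy":0,"wz":0,"fingers":1},{"dx":-6,"dy":0,"dz":0,"wx":0,"wy":0,"wz":0,"fingers":1}]'
python3 -m handwheel '[{"dx":3,"dy":0,"dz":0,"wx":0,"wy":0,"wz":0,"fingers":1},{"dx":5,"dy":0,"dz":0,"wx":0,"wy":0,"wz":0,"fingers":1},{"dx":5.8,"dy":0,"dz":0,"wx":0,"wy":0,"wz":0,"fingers":1},{"dx":6,"dy":0,"dz":0,"wx":0,"wy":0,"wz":0,"fingers":1},{"dx":6,"dy":0,"dz":0,"wx":0,"wy":0,"wz":0,"fingers":1}]'
python3 -m handwheel '[{"dx":-3,"dy":0,"dz":0,"wx":0,"wy":0,"wz":0,"fingers":1},{"dx":-6,"dy":0,"dz":0,"wx":0,"wy":0,"wz":0,"fingers":1},{"dx":-6,"dy":0,"dz":0,"wx":0,"wy":0,"wz":0,"fingers":1},{"dx":-6,"dy":0,"dz":0,"wx":0,"wy":0,"wz":0,"fingers":1}]'
python3 -m handwheel '[{"dx":3,"dy":0,"dz":0,"wx":0,"wy":0,"wz":0,"fingers":1},{"dx":5,"dy":0,"dz":0,"wx":0,"wy":0,"wz":0,"fingers":1},{"dx":5.8,"dy":0,"dz":0,"wx":0,"wy":0,"wz":0,"fingers":1},{"dx":6,"dy":0,"dz":0,"wx":0,"wy":0,"wz":0,"fingers":1},{"dx":6,"dy":0,"dz":0,"wx":0,"wy":0,"wz":0,"fingers":1}]'
python3 -m handwheel '[{"dx":-3,"dy":0,"dz":0,"wx":0,"wy":0,"wz":0,"fingers":1},{"dx":-6,"dy":0,"dz":0,"wx":0,"wy":0,"wz":0,"fingers":1},{"dx":-6,"dy":0,"dz":0,"wx":0,"wy":0,"wz":0,"fingers":1},{"dx":-6,"dy":0,"dz":0,"wx":0,"wy":0,"wz":0,"fingers":1}]'
python3 -c "
from h import *
st()"
```

```text
time_s: 32.58
eef_pos: [0.5757, -0.0427, 0.237]
eef_rot: [-2.841, 1.568, 1.978]
contact_force: [-0.3, 0.1, -1.4]
finger_gap: 0.0167
time_s: 33.2
eef_pos: [0.5754, -0.0424, 0.1795]
eef_rot: [-2.911, 1.568, 1.907]
contact_force: [-3.9, 0.5, 10.9]
finger_gap: 0.0164
time_s: 33.7
eef_pos: [0.5756, -0.0427, 0.2367]
eef_rot: [-2.673, 1.568, 2.145]
contact_force: [-0.1, -0.1, -1.0]
finger_gap: 0.0163
time_s: 34.33
eef_pos: [0.5753, -0.0423, 0.1795]
eef_rot: [-2.863, 1.568, 1.955]
contact_force: [-3.2, -0.0, 11.4]
finger_gap: 0.0169
time_s: 34.83
eef_pos: [0.5756, -0.0427, 0.2366]
eef_rot: [-2.606, 1.568, 2.212]
contact_force: [0.2, 0.2, -0.8]
finger_gap: 0.0164
t 34.83 p [575.6 -42.7 236.6] x [-0.002  0.002 -1.   ] jaw -83.9 F [ 0.2  0.2 -0.8] gap 0.0164 q [-0.2   0.28  1.49  0.    1.38  1.27]
```

```bash
python3 -m handwheel '[{"dx":-4,"dy":0,"dz":0,"wx":0,"wy":0,"wz":0,"fingers":1},{"dx":-9,"dy":0,"dz":0,"wx":0,"wy":0,"wz":0,"fingers":1},{"dx":-13.8,"dy":0,"dz":0,"wx":0,"wy":0,"wz":0,"fingers":1},{"dx":-13.8,"dy":0,"dz":0,"wx":0,"wy":0,"wz":0,"fingers":1}]'
python3 -c "
from h import *
st();go([(568.5,367,375,-84)])"
```

```text
time_s: 35.33
eef_pos: [0.5776, -0.0434, 0.3786]
eef_rot: [1.605, 1.565, 0.14]
contact_force: [0.4, 0.5, -0.8]
finger_gap: 0.0165
t 35.33 p [577.6 -43.4 378.6] x [ 0.006  0.001 -1.   ] jaw -83.9 F [ 0.4  0.5 -0.8] gap 0.0165 q [-0.2   0.24  1.21  0.    1.69  1.27]
d cm [  0.39   3.43 -40.91] w deg [ 0.1 -0.  -0.4]
```

```bash
python3 -m handwheel '[{"dx":0,"dy":0.5,"dz":-5,"wx":0,"wy":0,"wz":0,"fingers":1},{"dx":0,"dy":1,"dz":-11,"wx":0,"wy":0,"wz":0,"fingers":1},{"dx":0,"dy":1.5,"dz":-17,"wx":0,"wy":0,"wz":0,"fingers":1},{"dx":0,"dy":2,"dz":-23,"wx":0,"wy":0,"wz":0,"fingers":1},{"dx":0,"dy":2.5,"dz":-29,"wx":0,"wy":0,"wz":0,"fingers":1},{"dx":0,"dy":3,"dz":-35,"wx":0,"wy":0,"wz":0,"fingers":1},{"dx":0,"dy":3.4,"dz":-39,"wx":0,"wy":0,"wz":0,"fingers":1},{"dx":0,"dy":3.4,"dz":-40.9,"wx":0,"wy":0,"wz":-0.3,"fingers":1}]'
python3 -m handwheel '[{"dx":0,"dy":0,"dz":0,"wx":0,"wy":0,"wz":0,"fingers":1},{"dx":0,"dy":0,"dz":0,"wx":0,"wy":0,"wz":0,"fingers":1}]'
python3 - <<'E'
from h import *
st();c=snap('scene','s8.png');W=cloud(c)
k=(abs(W[...,0]-.57)<.06)&(abs(W[...,1]-.366)<.06)
for lo in (.21,.23,.25,.28,.30,.32):
    Q=W[k&(W[...,2]>lo)&(W[...,2]<lo+.02)]
    if len(Q)>5:print(round(lo,2),np.round(Q.mean(0)*1000,1),np.round(Q.max(0)*1000),np.round(Q.min(0)*1000),len(Q))
# holder rim: ring in scene, fit rectangle at z .05-.07
P=box(c,312,348,135,190,.053,.068);P=P[np.hypot(P[:,0]-.568,P[:,1]-.364)<.05];print('holder scene',rect(P),len(P))
go([(568.5,367,200,-84)])
E
```

```text
time_s: 36.33
eef_pos: [0.5659, 0.3691, 0.3733]
eef_rot: [-1.566, 1.561, -3.029]
contact_force: [-0.4, -0.9, -1.1]
finger_gap: 0.0165
time_s: 36.58
eef_pos: [0.5671, 0.3655, 0.3764]
eef_rot: [-1.621, 1.565, -3.087]
contact_force: [-0.2, -0.3, -1.5]
finger_gap: 0.0162
t 36.58 p [567.1 365.5 376.4] x [-0.005 -0.    -1.   ] jaw -84.0 F [-0.2 -0.3 -1.5] gap 0.0162 q [0.47 0.41 0.96 0.   1.78 1.94]
0.21 [572.9 349.6 219.8] [589. 368. 230.] [548. 340. 210.] 77
0.23 [573.2 350.2 239.9] [589. 370. 249.] [548. 339. 230.] 92
0.25 [574.  349.9 260.4] [589. 372. 270.] [550. 339. 250.] 81
0.28 [568.3 361.7 290.1] [572. 366. 300.] [563. 358. 281.] 23
0.3 [568.6 361.3 311.3] [573. 368. 320.] [563. 358. 301.] 23
0.32 [568.9 361.3 329.3] [573. 370. 339.] [563. 357. 322.] 19
holder scene [571.  364.8  73.6  73.6  69.2] 133
d cm [17.68  0.23 -0.14] w deg [-0.  -0.   0.3]
```

```bash
python3 -m handwheel '[{"dx":4,"dy":0.2,"dz":0,"wx":0,"wy":0,"wz":0.3,"fingers":1},{"dx":8,"dy":0.2,"dz":0,"wx":0,"wy":0,"wz":0.3,"fingers":1},{"dx":11,"dy":0.2,"dz":0,"wx":0,"wy":0,"wz":0.3,"fingers":1},{"dx":14,"dy":0.2,"dz":0,"wx":0,"wy":0,"wz":0.3,"fingers":1},{"dx":16.5,"dy":0.2,"dz":0,"wx":0,"wy":0,"wz":0.3,"fingers":1},{"dx":18.5,"dy":0.2,"dz":0,"wx":0,"wy":0,"wz":0.3,"fingers":1},{"dx":19.5,"dy":0.2,"dz":0,"wx":0,"wy":0,"wz":0.3,"fingers":1},{"dx":19.5,"dy":0.2,"dz":0,"wx":0,"wy":0,"wz":0.3,"fingers":1}]'
python3 -m handwheel '[{"dx":0.2,"dy":0,"dz":0,"wx":0,"wy":0,"wz":0,"fingers":1},{"dx":0.3,"dy":0,"dz":0,"wx":0,"wy":0,"wz":0,"fingers":1},{"dx":0.3,"dy":0,"dz":0,"wx":0,"wy":0,"wz":0,"fingers":1}]'
```

```text
time_s: 37.62
eef_pos: [0.5681, 0.3666, 0.1818]
eef_rot: [2.964, 1.569, 1.498]
contact_force: [-0.6, -0.3, -0.5]
finger_gap: 0.0166
time_s: 38.0
eef_pos: [0.5681, 0.3678, 0.1793]
eef_rot: [2.508, 1.568, 1.043]
contact_force: [-1.1, 0.5, -2.0]
finger_gap: 0.0164
```

```bash
python3 -m handwheel '[{"dx":0.2,"dy":0,"dz":0,"wx":0,"wy":0,"wz":0,"fingers":1},{"dx":0.2,"dy":0,"dz":0,"wx":0,"wy":0,"wz":0,"fingers":1}]'
python3 -m handwheel '[{"dx":0.1,"dy":0,"dz":0,"wx":0,"wy":0,"wz":0,"fingers":1},{"dx":0.1,"dy":0,"dz":0,"wx":0,"wy":0,"wz":0,"fingers":1}]'
python3 -c "
from h import *
st()"
```

```text
time_s: 38.25
eef_pos: [0.5682, 0.3679, 0.1774]
eef_rot: [2.489, 1.568, 1.024]
contact_force: [-0.5, 0.2, 1.7]
finger_gap: 0.0169
time_s: 38.5
eef_pos: [0.5684, 0.3679, 0.1774]
eef_rot: [2.322, 1.567, 0.857]
contact_force: [-0.2, -0.6, 5.3]
finger_gap: 0.0167
t 38.5 p [568.4 367.9 177.4] x [ 0.002  0.003 -1.   ] jaw -83.9 F [-0.2 -0.6  5.3] gap 0.0167 q [0.47 0.46 1.36 0.   1.32 1.94]
```

Floor contact is at the same height as at the start. Release, rise, move aside and check.

```bash
python3 -m handwheel '[{"dx":-0.1,"dy":0,"dz":0,"wx":0,"wy":0,"wz":0,"fingers":5},{"dx":-0.1,"dy":0,"dz":0,"wx":0,"wy":0,"wz":0,"fingers":6},{"dx":-0.1,"dy":0,"dz":0,"wx":0,"wy":0,"wz":0,"fingers":6},{"dx":-0.1,"dy":0,"dz":0,"wx":0,"wy":0,"wz":0,"fingers":6},{"dx":-3,"dy":0,"dz":0,"wx":0,"wy":0,"wz":0,"fingers":6},{"dx":-7,"dy":0,"dz":0,"wx":0,"wy":0,"wz":0,"fingers":6},{"dx":-12,"dy":0,"dz":0,"wx":0,"wy":0,"wz":0,"fingers":6},{"dx":-15,"dy":0,"dz":0,"wx":0,"wy":0,"wz":0,"fingers":6}]'
python3 -m handwheel '[{"dx":0,"dy":-5,"dz":0,"wx":0,"wy":0,"wz":0,"fingers":6},{"dx":0,"dy":-10,"dz":0,"wx":0,"wy":0,"wz":0,"fingers":6},{"dx":0,"dy":-15,"dz":0,"wx":0,"wy":0,"wz":0,"fingers":6},{"dx":0,"dy":-20,"dz":0,"wx":0,"wy":0,"wz":0,"fingers":6},{"dx":0,"dy":-20,"dz":0,"wx":0,"wy":0,"wz":0,"fingers":6},{"dx":0,"dy":-20,"dz":0,"wx":0,"wy":0,"wz":0,"fingers":6},{"dx":0,"dy":-20,"dz":0,"wx":0,"wy":0,"wz":0,"fingers":6},{"dx":0,"dy":-20,"dz":0,"wx":0,"wy":0,"wz":0,"fingers":6}]'
python3 - <<'E'
from h import *
st();c=snap('top','top9.png');tub(c);s=snap('scene','s9.png')
W=cloud(s);k=(np.hypot(W[...,0]-.57,W[...,1]-.364)<.05)
for lo in (.08,.11,.14,.17,.2,.228):
    Q=W[k&(W[...,2]>lo)&(W[...,2]<lo+.02)];print(lo,np.round(Q.mean(0)*1000,1),len(Q))
E
```

```text
time_s: 39.5
eef_pos: [0.5684, 0.3677, 0.3289]
eef_rot: [2.209, 1.565, 0.744]
contact_force: [-0.5, -0.4, -0.3]
finger_gap: 0.0601
time_s: 40.5
eef_pos: [0.3701, 0.3463, 0.3252]
eef_rot: [2.865, 1.569, 1.399]
contact_force: [0.2, -0.8, -0.3]
finger_gap: 0.0603
t 40.5 p [370.1 346.3 325.2] x [ 0.     0.002 -1.   ] jaw -84.0 F [ 0.2 -0.8 -0.3] gap 0.0603 q [0.61 0.13 1.47 0.   1.54 2.08]
tub rect [564.3 -42.2 241.3 132.5   5.7] 1297
floor [574.3 -41.2] ang 5.7 handle [657.8 -32.9]
0.08 [570.6 364.3  87.9] 16
0.11 [570.9 363.9 120.4] 18
0.14 [572.2 361.  150.5] 26
0.17 [572.  361.2 180.2] 28
0.2 [571.3 360.8 209.9] 32
0.228 [570.1 364.  233.9] 31
```

View pics/s9.png

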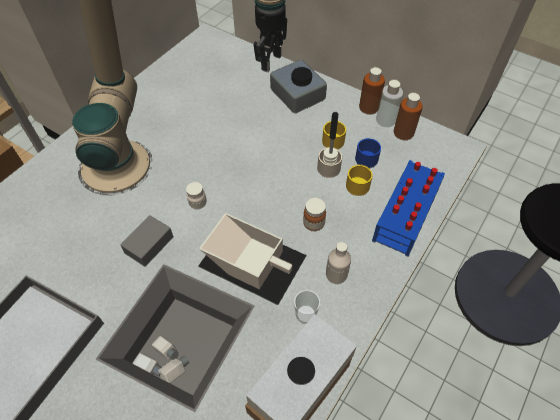

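View pics/top9.png

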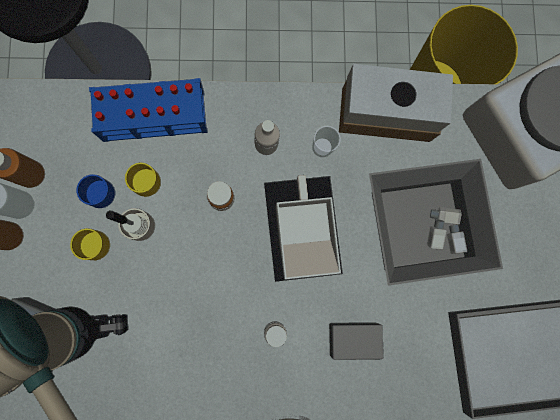

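Both views agree. The three bottles are in the bin (top view about (448,230)), the tub is empty and upright on the mat (308,237), and the brush stands upright in the white holder (135,223). The jar, tall bottle and cup are where they were, and the robot is clear of everything.

```bash
python3 -c "
from bench import sign_off
print(sign_off())"
```

```text
the job is handed in; nothing more can be done
None
```

The job is done and handed in at about 41 s of the 210 s allowed; no verdict came back.

**What I did**
- **Bottles:** I put the two bench bottles into the tub, which already held one. I then took the tub by its handle and tipped it to about 120° over the bin, so all three bottles fell in. I set the tub back upright on the mat.
- **Scrubbing:** I made three strokes with the brush. Each went down to the floor (5 to 11 N contact) and back up to about 8 mm below the rim.
- **Brush:** I stood it back in the white holder, where it touched the floor at the same height as when I first gripped it.

**Last checks**
- **Final pictures:** Both camera views show the three bottles in the bin, and the jar, tall bottle, cup and look-alikes unmoved.
- **Tub:** It is empty and upright on the mat, with its floor centre at (574, -41) mm and its angle at 5.7°. It sat at 10° at the start; I turned it to line up with the mat.
- **Brush:** It is upright, its axis within about 2 mm of the holder's centre.
- **Robot:** The gripper is open and touching nothing.
- **Disagreements:** None of the last checks failed. Earlier, the first move call was refused as invalid because I had left out some row keys, before anything moved. The held tub also sagged about 1° at the lip, which I corrected before setting it down.

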